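Lock up printing blocks and pin the hinged flap

TASK

Make up the printing bed for class: first set every carved block there is in the bed's channel, long side across it, then slide the stop up so that they stand in one tight row against the end wall, and turn its clamp knob about a quarter turn clockwise to lock it. Then lay the loose flap on the rails with its knuckle between the bed's two knuckles, and push the hinge pin, from the end-wall side, through all three until its handle comes home against the outer knuckle. Leave the other things on the table where they are.

Things in the scene. Friction and masses are not known exactly. Their poses are not given: they have to be found in the camera images.
- bed: fixed printing bed; x across its channel, y along it, z up, origin on the table. Bed coordinates below are mm in this frame. Plywood base plate x -120..102, y -201..119, top z=12. On it the blocks lie in a row along y, their long sides across the channel, between two low guides: inner faces x=+-34, 10 mm thick, tops z=20, y -198..100.
- row_end (a point): foot of the end wall's inner face, mid channel (bed 0, 100, 12). The wall is 15 mm thick, its top at z=48. The row of blocks is packed against this face.
- flap_place (a point): where the seated flap's origin goes (bed 0, 56, 58). On either side of the channel a rail carries the flap: x 70..84 and -84..-70, y 0..115, tops z=58. Beyond the far rail stands a lip: inner face x=90, top z=76, y 11..101. The seated flap has about 4 mm play each way.
- bed_hinge (a point): centre of the gap between the bed's two knuckles (bed -100, 56, 73), on the hinge axis, which runs along bed y. The knuckles are aluminium, 30 mm square, with 16 mm square holes along y, at y 16..40 and 72..96 on wooden feet; the 32 mm gap takes the flap's knuckle.
- pin_mouth (a point): mouth of the hinge hole in the outer knuckle's +y face (bed -100, 96, 73): the pin goes in here along -y; home, its shoulder meets this face.
- stop (a joint): sliding stop, aluminium, 62 mm (x) by 54 mm (y), top z=48, in the channel. Value 0 (fully back) to 0.17 m, growing towards the end wall. Its face towards the blocks is at bed y = -140 mm + value: snug on n blocks at 0.240 - 0.044 n. Sliding takes about 2 N plus the blocks' friction; once clamped it resists some 20 N.
- clamp (a joint): clamp knob on the stop: 0 (free) to 1.5 rad, growing clockwise seen from above. It begins to grip at about 0.75 and the stop counts as locked beyond 1.1. It turns with under 0.3 N m and stays where left. At 0 its bar lies along bed y.
- knob_grip (a point): grip point of the clamp knob, on its axis, at z=78.5 mm; it travels with the stop, 32 mm behind the stop's face. The knob is an upright bar 14 mm thick, 42 mm long and 34 mm tall (z 54.5 to 88.5) on a disc of 42 mm diameter.
- flap: loose hinged flap: plywood plate 162 mm (x) by 92 mm (y) by 10 mm, an upright rib handle on top and, at its -x edge, one aluminium knuckle 30 mm square, 24 mm wide (y), with a 16 mm square hole along y. About 0.24 kg. Origin: centre of the plate's underside. Seated, its axes lie along the bed's and it rests on both rails.
- flap_hinge (a point): centre of the hole in the flap's knuckle (flap x=-100, y=0, z=15 mm).
- flap_handle (a point): grip point on the flap's rib handle (flap x=-12, y=0, z=30 mm); the rib is 16 mm thick (x), 70 mm long (y), its top 40 mm above the plate's underside.
- pin: loose hinge pin: steel rod 12 mm thick, 102 mm long, last 14 mm tapered, on a square wooden handle 24 by 24 by 60 mm. About 0.13 kg. Origin: on the axis at the shoulder between rod and handle; rod along -y, handle from y=0 to 60 mm. Starts lying on its handle, axis 12 mm above the table, rod roughly along world -y.
- pin_tip (a point): tip of the pin's rod (pin y=-102 mm).
- block1: wooden printing block, one of two to four identical ones (an absent one reads None): a bar 60 mm long (its x) of 44 mm square section, about 80 g, carved on all four long faces, any of which may be up. Origin: its centre.
- block2: wooden printing block, one of two to four identical ones (an absent one reads None): a bar 60 mm long (its x) of 44 mm square section, about 80 g, carved on all four long faces, any of which may be up. Origin: its centre.
- block3: wooden printing block, one of two to four identical ones (an absent one reads None): a bar 60 mm long (its x) of 44 mm square section, about 80 g, carved on all four long faces, any of which may be up. Origin: its centre.
- block4: wooden printing block, one of two to four identical ones (an absent one reads None): a bar 60 mm long (its x) of 44 mm square section, about 80 g, carved on all four long faces, any of which may be up. Origin: its centre.
- ink_jar: bystander: small glass jar with black cap, 52 mm across, 50 mm tall, standing among the blocks. Origin: underside.
- paperweight: bystander: brass bar 24 by 140 by 16 mm between the robot and the bed. Origin: underside.
- water_cup: bystander: white cup, 76 mm across, 85 mm tall, beyond the bed. Origin: underside.
- ink_bottle: bystander: black bottle, 64 mm across, 150 mm tall, beyond the bed. Origin: underside.
- inkstone: bystander: dark stone slab 80 by 130 by 22 mm, beyond the blocks. Origin: underside.
- brush: bystander: flat brush 200 mm long, beyond the bed. Origin: underside of its middle.
- brayer: bystander: rubber ink roller 100 mm wide with wooden handle, 36 mm high, just to the robot's right. Origin: underside.

How it is judged:
On the way, in this order (a step that is already met when the one before it is completed fails the run):
1. every block present lies flat in the channel, between the guides, long side across it (x of block1 in the frame of bed between -0.01 and 0.01 m and z of block1 in the frame of bed between 0.03 and 0.038 m and y of block1 in the frame of bed between -0.142 and 0.082 m and angle between the x axis of each of block1, block2, block3, block4 and the x axis of bed, either way round below 0.17 rad and x of block2 in the frame of bed between -0.01 and 0.01 m and z of block2 in the frame of bed between 0.03 and 0.038 m and y of block2 in the frame of bed between -0.142 and 0.082 m and x of block3 in the frame of bed between -0.01 and 0.01 m and z of block3 in the frame of bed between 0.03 and 0.038 m and y of block3 in the frame of bed between -0.142 and 0.082 m and x of block4 in the frame of bed between -0.01 and 0.01 m and z of block4 in the frame of bed between 0.03 and 0.038 m and y of block4 in the frame of bed between -0.142 and 0.082 m), for 0.2 s.
2. the blocks stand in one tight row against the end wall with the stop snug on them and the clamp knob is turned past 1.1 rad (all of step 1 and y of any of block1, block2, block3, block4 in the frame of bed above 0.073 m and (distance between block1 and block2 below 0.048 m or distance between block1 and block3 below 0.048 m or distance between block1 and block4 below 0.048 m) and (distance between block2 and block1 below 0.048 m or distance between block2 and block3 below 0.048 m or distance between block2 and block4 below 0.048 m) and (distance between block3 and block1 below 0.048 m or distance between block3 and block2 below 0.048 m or distance between block3 and block4 below 0.048 m) and (distance between block4 and block1 below 0.048 m or distance between block4 and block2 below 0.048 m or distance between block4 and block3 below 0.048 m) and (value of joint stop between 0.147 and 0.157 m or value of joint stop between 0.103 and 0.113 m or value of joint stop between 0.059 and 0.069 m) and value of joint clamp above 1.1 rad), for 0.2 s.
3. the flap lies flat on the rails, its knuckle between the bed's knuckles and in line with them (distance between flap_hinge and bed_hinge below 0.009 m and angle between flap's own z axis and vertical below 0.06 rad and angle between the y axis of flap and the y axis of bed, either way round below 0.08 rad), for 0.2 s.
4. the pin is through all three knuckles and home (y of pin in the frame of bed between 0.089 and 0.103 m and x of pin in the frame of bed between -0.109 and -0.091 m and z of pin in the frame of bed between 0.064 and 0.082 m and x of pin_tip in the frame of bed between -0.109 and -0.091 m and z of pin_tip in the frame of bed between 0.064 and 0.082 m and y of pin_tip in the frame of bed below 0.014 m), for 0.2 s.
At the end, for the whole second after the job is handed in: Blocks flat and square in one row: touching the end wall, each other and the stop within 4 to 5 mm; knob beyond 1.1 rad; flap level on the rails, hinge centre within 9 mm of the bed's; pin shoulder within 7 mm of the outer knuckle, rod within 9 mm of the hinge axis; all at rest (all of step 2 and all of step 3 and all of step 4 and linear speed of each of block1, block2, block3, block4, flap, pin below 0.02 m/s).
It fails at once if a bystander is pushed more than 40 mm from where it stood (distance of any of ink_jar, paperweight, water_cup, ink_bottle, inkstone, brush, brayer from where it was at the start of the episode above 0.04 m).
Of block1, block2, block3, block4 only 2 to 4 are there at a start; the rules pass over those that are not, and their reading is None.
At some moment in a run one of block1, block2, block3, block4 may be knocked a few centimetres aside while the robot is not near it.
Once in a run the grip may slacken for a moment while it holds something.
It also fails if it takes over 210 s, if anything falls off the work surface, if the arm or the gripper's body presses on something with over 40 N, if the wrist force passes 120 N, or if a joint passes its speed limit or range.

ROBOT

A 6-joint arm with a two-finger parallel gripper is mounted at the origin on the work surface. World frame = base frame: x ahead of the robot, y to its left, z up, the work surface at z = 0. Lengths are in m, angles in rad, forces in N, time in s.
With the tool pointing down it reaches from about 0.25 to 0.775 m from the base axis. Payload 4 kg.
Tool frame: the origin (TCP) lies at the very end of the fingers, on their centre line; the grasp point (between the pads) lies 19 mm behind it (robot.tcp_to_grasp is the distance from the TCP to the grasp point, in m); z points along the fingers, y is the line along which they close (so a half turn about z gives the same grasp; the last joint's range is limited). The gripper opens to 94 mm and grips with 3 to 60 N. Pads are 16 mm wide; open, the fingers measure 119 mm over their backs; the gripper's body (75 mm by 177 mm) begins 78 mm behind the grasp point.
Start: joints at [1.024, 0.087, 1.371, -0, 1.684, -0.103], TCP at [0.236, 0.497, 0.206] pointing down, gripper open.
Joint ranges: [-3.1, 3.1], [-0.76, 2.03], [0.27, 2.55], [-1.08, 4.22], [0.17, 2.65], [-2.57, 2.57]. Speed limits (rad/s): [2.79, 2.79, 3.14, 3.14, 3.14, 3.14].

INTERFACE

Orientations are given as [roll, pitch, yaw] about the fixed x, y, z axes, in that order (R = Rz(yaw) Ry(pitch) Rx(roll)).
In Python, from bench import robot gives the robot as it stands.
- The arm moves only by the shell command python3 nudge.py 'ROWS'. ROWS is rows parted by semicolons, their numbers by spaces, 1 to 20 of them, each of 5 numbers: the finger opening in m, then dx, dy, dz in m, then a turn about the tool's z in rad; each row shifts and turns the commanded pose from where the row before left it, along the tool's axes as they then stand; what a row does not reach is not made up. A row lasts 1/12 s, in which the tool goes at most 0.0417 m and 0.125 rad, less where a joint would pass 70% of its speed; a pose out of reach is approached as far as the arm can. The fingers move at their own pace and stop on an object; the grip force is fixed at half the most. Time passes only in rows, so rows that do not move let the fingers close. It prints the time, the measured TCP pose, the force, the opening and the grip force at its end.
- robot.get_obs(): the state, without advancing time (a new reading comes with each control period).
- robot.snapshot(name): name is "scene" or "top" or "wrist"; returns a dict with "color" (384x512x3 uint8, blue, green, red), "fx", "fy", "cx", "cy" (pixels), "extrinsics" (4x4, takes a point from world to camera coordinates). Camera axes: x right, y down, z forward; pixel columns grow to the right and rows downward; lengths in m; the calibration is good to about 2 mm. A picture is of the moment at which its call begins. There is no depth.
- robot.close_job(): hands the job in; it is judged then, once.
The state is a dict: "time": time; "joint_positions": joint angles; "qvel": joint speeds; "joint_torque": joint torques, N m; "tool_pos": TCP position; "ee_rot": TCP orientation; "wrist_force": force on the tool from outside, world axes, zero at the start; "wrist_torque": the same for the moment, N m; "width": finger opening in m; "finger_force": force on a finger pad.
Only numpy, scipy, OpenCV 4.12 (cv2) and the standard library are available. Lean on these libraries where they do the work, as an engineer would, in place of code of your own. Each camera call takes 0.05 s, during which the arm holds its last target. There are 200 camera calls.

## Working session

There is one attempt and no reset: what is moved stays moved. The work goes in short steps, Python scripts to look and compute and a shell command to move; the robot and the scene stay as the last step left them, time stands still between calls to the robot, and variables do not carry over. Pictures are saved under pics/ and viewed, at most 14 in all, crops included, and the job is handed in when it is done.

```bash
ls; mkdir -p pics; python3 - <<'E'
from bench import robot
import cv2,numpy as np
for n in ["scene","top"]:
    s=robot.snapshot(n); cv2.imwrite(f"pics/{n}0.png",s["color"])
    print(n,s["fx"],s["fy"],s["cx"],s["cy"],np.round(s["extrinsics"],3).tolist())
o=robot.get_obs();print(o)
E
```

```text
bench.py
nudge.py
pics
scene 398.0415665710294 398.0415665710294 253.0785741954154 187.72921925964067 [[0.579, 0.816, -0.0, -0.282], [0.585, -0.415, -0.696, -0.237], [-0.568, 0.403, -0.718, 1.484], [0.0, 0.0, 0.0, 1.0]]
top 463.51187671874555 463.51187671874555 256.5867076800608 192.30657244520364 [[-0.008, -1.0, 0.006, -0.018], [-0.982, 0.007, -0.19, 0.53], [0.19, -0.007, -0.982, 1.303], [0.0, 0.0, 0.0, 1.0]]
{'time': 0.1, 'joint_positions': array([ 1.02386710e+00,  8.78771821e-02,  1.37207848e+00,  2.46622681e-05,
        1.68355576e+00, -1.03101701e-01]), 'qvel': array([-0.00106472, -0.00033917, -0.00152992, -0.00180311,  0.00135201,
        0.00021074]), 'joint_torque': array([ 2.01008646e-03, -3.41253304e+01, -3.03301156e+01,  7.19879265e-02,
        3.04438127e-02, -1.07967248e-04]), 'tool_pos': array([0.23592034, 0.49630962, 0.20443583]), 'ee_rot': array([-3.13968660e+00, -2.21858626e-04,  2.69776767e+00]), 'wrist_force': array([-0.35839121, -0.24578965, -1.05015165]), 'wrist_torque': array([-0.00300719,  0.04080839, -0.04253356]), 'finger_force': 0.0, 'width': 0.09394589467805166}
```
View pics/top0.png

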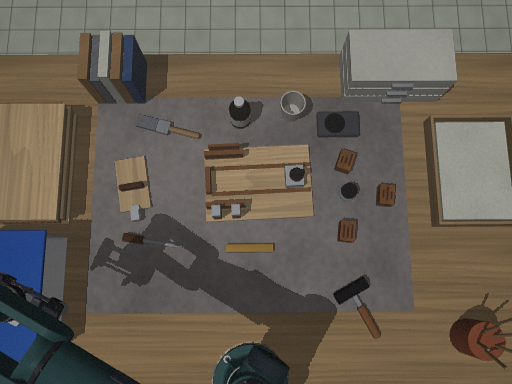

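View pics/scene0.png

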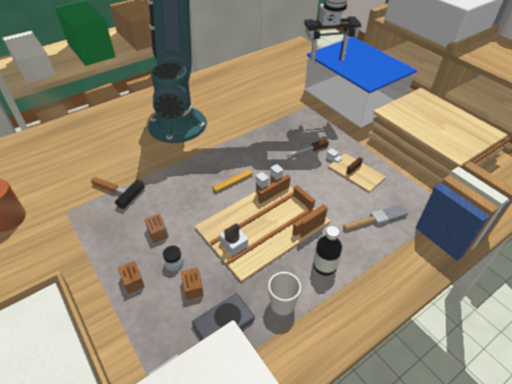

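Top view: three blocks at about (346,160), (386,194), (347,230) round the jar (349,190). The bed spans x 205–313, y 145–220 with the stop at (295,175). The flap is at (132,185), the pin at (155,240) with its handle at (133,238), and the paperweight at (250,247).

```bash
cat > h.py <<'E'
from bench import robot
import cv2,numpy as np
def ray(s,u,v,z):
    E=s["extrinsics"];R=E[:3,:3];c=-R.T@E[:3,3]
    d=R.T@np.array([(u-s["cx"])/s["fx"],(v-s["cy"])/s["fy"],1.])
    return c+d*(z-c[2])/d[2]
def proj(s,p):
    q=s["extrinsics"][:3,:3]@np.array(p)+s["extrinsics"][:3,3]
    return q[0]/q[2]*s["fx"]+s["cx"],q[1]/q[2]*s["fy"]+s["cy"]
def blobs(mask,amin):
    n,l,st,c=cv2.connectedComponentsWithStats(mask.astype(np.uint8))
    return [(cv2.findContours((l==i).astype(np.uint8),0,2)[0][0],c[i],st[i]) for i in range(1,n) if st[i,4]>=amin]
E
python3 - <<'E'
from h import *
s=robot.snapshot("top");im=s["color"]
hsv=cv2.cvtColor(im,cv2.COLOR_BGR2HSV)
for p in [(346,160),(386,196),(347,231),(260,214),(60,150),(250,247),(140,195),(133,238),(220,180),(285,192),(218,212),(330,270)]: print(p,hsv[p[1],p[0]],im[p[1],p[0]])
cv2.imwrite("pics/crop1.png",cv2.resize(im[135:255,100:320],None,fx=3.6,fy=3.6,interpolation=cv2.INTER_CUBIC))
w=robot.snapshot("wrist");cv2.imwrite("pics/w0.png",w["color"]);print(w["fx"],w["cx"],w["cy"],np.round(w["extrinsics"],3).tolist())
for q in [(346,160),(386,194),(347,230),(349,188)]: print(ray(s,*q,0.03))
for q in [(205,151),(307,146),(313,215),(207,220)]: print(ray(s,*q,0.012))
E
```

```text
(346, 160) [ 10 106  60] [35 43 60]
(386, 196) [ 12 121  76] [40 54 76]
(347, 231) [ 11 124  70] [36 48 70]
(260, 214) [ 17  90 155] [100 132 155]
(60, 150) [ 17  87 155] [102 132 155]
(250, 247) [ 19 150 129] [ 53 101 129]
(140, 195) [ 18  84 139] [ 93 120 139]
(133, 238) [  6 100  41] [25 28 41]
(220, 180) [ 17  86 149] [ 99 128 149]
(285, 192) [ 15  88 110] [ 72  91 110]
(218, 212) [109  14 148] [148 143 140]
(330, 270) [ 6 13 96] [91 92 96]
341.19028246338075 253.1692578633074 194.56729905406908 [[0.429, 0.903, -0.001, -0.549], [0.87, -0.413, 0.27, -0.027], [0.243, -0.117, -0.963, 0.392], [0.0, 0.0, 0.0, 1.0]]
[ 0.63130678 -0.29254323  0.03      ]
[ 0.52633784 -0.40677295  0.03      ]
[ 0.42004712 -0.28601797  0.03      ]
[ 0.54526324 -0.29763093  0.03      ]
[0.66728231 0.13391469 0.012     ]
[ 0.68118757 -0.1785069   0.012     ]
[ 0.46756474 -0.19026581  0.012     ]
[0.45485235 0.12519063 0.012     ]
```

View pics/crop1.png

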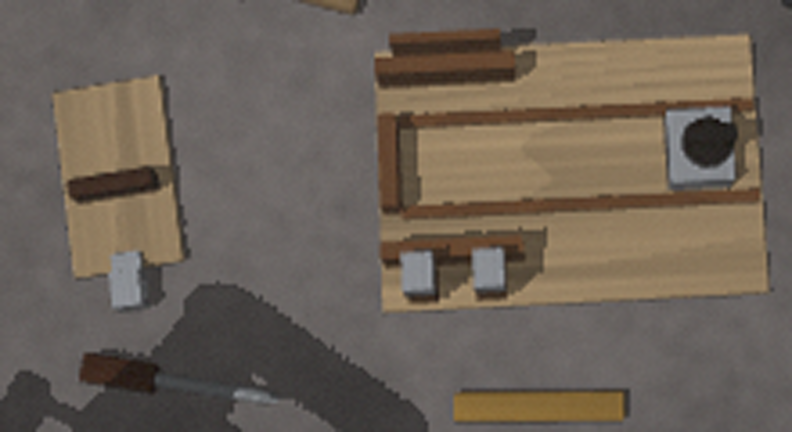

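View pics/w0.png

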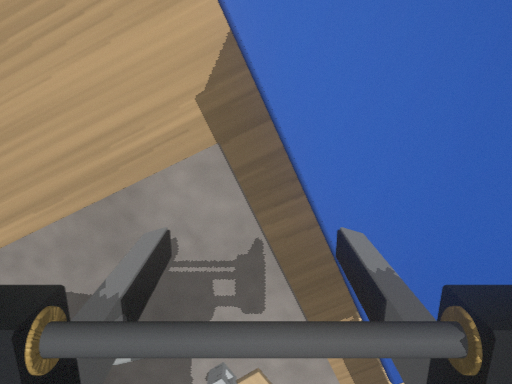

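The crop shows the bed plate with corners near crop (749,35), (768,291), (382,311), the flap at (118,177) with its knuckle at (128,280), and the pin handle at (118,372) with its tip near (275,401). In the wrist view the camera sits on tool +x and sees ahead of the fingers.

```bash
python3 - <<'E'
from h import *
s=robot.snapshot("top");im=s["color"];S=cv2.cvtColor(im,cv2.COLOR_BGR2HSV)[...,1].astype(float)
def cross(line,thr=45):  # first upward crossing, subpixel
    i=np.argmax(line>thr); return i-(line[i]-thr)/(line[i]-line[i-1])
z=.012; L={}
pts=[ray(s,330-cross(S[r,330:280:-1]),r,z)[:2] for r in range(150,212,2)];L['R']=pts
L['B']=[ray(s,c,235-cross(S[235:200:-1,c]),z)[:2] for c in range(250,310,2)]
L['T']=[ray(s,c,132+cross(S[132:160,c]),z)[:2] for c in range(252,304,2)]
F={k:cv2.fitLine(np.float32(v),cv2.DIST_HUBER,0,.01,.01).ravel() for k,v in L.items()}
for k,f in F.items(): print(k,np.round(f,4),np.degrees(np.arctan2(f[1],f[0])))
def inter(a,b):
    t=np.linalg.solve(np.c_[a[:2],-b[:2]],b[2:]-a[2:]);return a[2:]+t[0]*a[:2]
rb,rt=inter(F['R'],F['B']),inter(F['R'],F['T']);print(rb,rt,np.linalg.norm(rb-rt))
cv2.imwrite("pics/crop2.png",cv2.resize(im[140:250,325:405],None,fx=5.4,fy=5.4,interpolation=cv2.INTER_CUBIC))
E
```

```text
R [ 0.9991  0.0427  0.5934 -0.1866] 2.448779
B [ 0.0459 -0.9989  0.4585 -0.065 ] -87.3709
T [ 0.0438 -0.999   0.6847 -0.0927] -87.487076
[ 0.46435875 -0.19210246] [ 0.6886726  -0.18250962] 0.22451888
```

View pics/crop2.png

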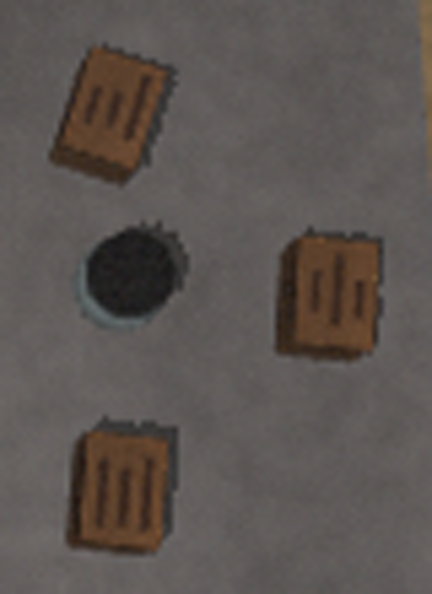

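Block crop: top faces A (97,48)(168,70)(130,172)(60,147), B (300,236)(380,240)(375,350)(298,346), C (90,430)(166,432)(160,542)(80,540). Each has its long side roughly along world x.

```bash
cat >> h.py <<'E'
BO=np.array([.5766,.0139]);BY=.0445
def bed(x,y): c,s=np.cos(BY),np.sin(BY);return BO+np.array([c*x-s*y,s*x+c*y])
def tobed(p): c,s=np.cos(BY),np.sin(BY);d=np.array(p[:2])-BO;return np.array([c*d[0]+s*d[1],-s*d[0]+c*d[1]])
def move(target,yaw=None):
    """prints shift in tool axes to bring TCP to target, and turn about tool z"""
    from scipy.spatial.transform import Rotation as Ro
    o=robot.get_obs();R=Ro.from_euler('xyz',o["ee_rot"]).as_matrix()
    d=R.T@(np.array(target)-o["tool_pos"]);y0=o["ee_rot"][2]
    t=None if yaw is None else round(float(-((yaw-y0+np.pi/2)%np.pi-np.pi/2)),3)
    print("t",round(o["time"],1),"tcp",np.round(o["tool_pos"],4),"rot",np.round(o["ee_rot"],3),"w",round(o["width"],4),"q6",round(o["joint_positions"][5],2),"-> shift",np.round(d,4),"turn",t)
E
python3 - <<'E'
from h import *
s=robot.snapshot("top")
for n,q in dict(A=[(97,48),(168,70),(130,172),(60,147)],B=[(300,236),(380,240),(375,350),(298,346)],C=[(90,430),(166,432),(160,542),(80,540)]).items():
    P=np.array([ray(s,(u+.5)/5.4-.5+325,(v+.5)/5.4-.5+140,.044)[:2] for u,v in q])
    l=(P[0]+P[1]-P[2]-P[3])/2;w=(P[1]+P[2]-P[0]-P[3])/2
    print(n,P.mean(0),"len",np.linalg.norm(l),np.linalg.norm(w),"long dir",np.arctan2(l[1],l[0]),np.arctan2(w[1],w[0])+np.pi/2)
P={}
for n,q,z in [("fl",[(54,92),(160,75),(184,258),(76,277)],.01),("rib",[(70,187),(156,172)],.04),("pinsh",[(156,374)],.012),("pinend",[(82,368)],.012),("tip",[(275,401)],.012)]:
    print(n,[np.round(ray(s,(u+.5)/3.6-.5+100,(v+.5)/3.6-.5+135,z)[:2],4) for u,v in q])
# tool yaw for tool y along dir a: yaw=a+pi/2
move([.6313,-.2925,.15],0)
E
```

```text
A [ 0.62825536 -0.2886742 ] len 0.06166161888281683 0.04069579259144841 long dir -0.38692487961457517 -0.3415330539822905
B [ 0.52425556 -0.40634861] len 0.06115461415021419 0.04272640383513806 long dir -0.0927921465373636 -0.05880334755680239
C [ 0.41981371 -0.28486156] len 0.05948055562389813 0.04181430702763846 long dir -0.11751913481337141 -0.033089242359675586
fl [array([0.6406, 0.4088]), array([0.6549, 0.3198]), array([0.4976, 0.2939]), array([0.4823, 0.3827])]
rib [array([0.5521, 0.3824]), array([0.5642, 0.3126])]
pinsh [array([0.4013, 0.3129])]
pinend [array([0.4066, 0.3736])]
tip [array([0.3785, 0.2151])]
t 0.3 tcp [0.2361 0.4966 0.2051] rot [-3.141 -0.     2.698] w 0.094 q6 -0.1 -> shift [-0.6957 -0.5429  0.0554] turn -0.444
```

```bash
python3 nudge.py '0.094 0 0 0 0.12;0.094 0 0 0 0.12;0.094 0 0 0 0.12;0.094 0 0 0 0.12;0.094 0 0 0 0.12;0.094 0 0 0 0.12;0.094 0 0 0 0.12;0.094 0 0 0 0.12;0.094 0 0 0 0.12;0.094 0 0 0 0.12'
python3 nudge.py '0.094 -0.038 0.012 0 0;0.094 -0.038 0.012 0 0;0.094 -0.038 0.012 0 0;0.094 -0.038 0.012 0 0;0.094 -0.038 0.012 0 0;0.094 -0.038 0.012 0 0;0.094 -0.038 0.012 0 0;0.094 -0.038 0.012 0 0;0.094 -0.038 0.012 0 0;0.094 -0.038 0.012 0 0;0.094 -0.038 0.012 0 0;0.094 -0.038 0.012 0 0;0.094 -0.038 0.012 0 0;0.094 -0.038 0.012 0 0;0.094 -0.038 0.012 0 0;0.094 -0.038 0.012 0 0;0.094 -0.038 0.012 0 0;0.094 -0.038 0.012 0 0'
python3 - <<'E'
from h import *
move([.4198,-.2849,.012],1.496)
w=robot.snapshot("wrist");cv2.imwrite("pics/w1.png",w["color"])
print([proj(w,[*c,.044]) for c in [(.6283,-.2887),(.5243,-.4063),(.4198,-.2849)]])
s=robot.snapshot("top");cv2.imwrite("pics/top1.png",s["color"])
E
```

```text
time: 1.13
tool_pos: [0.2361, 0.4967, 0.2054]
ee_rot: [-3.142, 0.0, 1.492]
wrist_force: [-0.1, 0.1, -0.3]
width: 0.094
finger_force: 0.0
time: 2.63
tool_pos: [0.4016, -0.2034, 0.2056]
ee_rot: [3.141, 0.0, 1.497]
wrist_force: [-0.5, 1.0, -0.0]
width: 0.0942
finger_force: 0.0
t 2.6 tcp [ 0.4016 -0.2034  0.2056] rot [3.141 0.    1.497] w 0.0942 q6 -0.52 -> shift [-0.0799  0.024   0.1936] turn 0.001
[(np.float64(468.98593067453555), np.float64(240.69449524291582)), (np.float64(370.24229596257635), np.float64(339.0800419059963)), (np.float64(275.8571578409579), np.float64(250.68193167704814))]
```

View pics/w1.png

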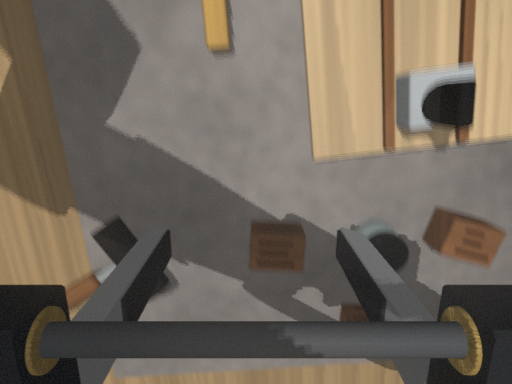

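The wrist view shows block C's top face near (277,252), as projected, with the jar at (388,245) clear of the fingers. Next I go down and grip C.

```bash
python3 nudge.py '0.094 -0.04 0.012 0 0;0.094 -0.04 0.012 0 0;0.094 0 0 0.04 0;0.094 0 0 0.04 0;0.094 0 0 0.04 0;0.094 0 0 0.04 0;0.094 0 0 0.025 0;0.094 0 0 0.009 0;0.05 0 0 0 0;0.05 0 0 0 0;0.05 0 0 0 0;0.05 0 0 0 0;0.05 0 0 0 0;0.05 0 0 0 0;0.05 0 0 0 0'
python3 - <<'E'
from h import *
move([*bed(0,50e-3),.15],BY+np.pi/2)
E
```

```text
time: 3.98
tool_pos: [0.4208, -0.2834, 0.0134]
ee_rot: [3.139, 0.002, 1.498]
wrist_force: [0.1, 1.5, 6.5]
width: 0.0604
finger_force: 29.7
t 4.0 tcp [ 0.4208 -0.2834  0.0134] rot [3.139e+00 2.000e-03 1.498e+00] w 0.0604 q6 -0.63 -> shift [ 0.3573  0.1281 -0.1369] turn -0.118
```

```bash
python3 nudge.py '0.05 0 0 -0.04 0;0.05 0 0 -0.04 0;0.05 0 0 -0.04 0;0.05 0 0 -0.02 -0.118;0.05 0.034 0.0169 0 0;0.05 0.034 0.0169 0 0;0.05 0.034 0.0169 0 0;0.05 0.034 0.0169 0 0;0.05 0.034 0.0169 0 0;0.05 0.034 0.0169 0 0;0.05 0.034 0.0169 0 0;0.05 0.034 0.0169 0 0;0.05 0.034 0.0169 0 0;0.05 0.034 0.0169 0 0;0.05 0 0 0 0;0.05 0 0 0 0'
python3 - <<'E'
from h import *
move([*bed(0,50e-3),.026],BY+np.pi/2)
w=robot.snapshot("wrist");cv2.imwrite("pics/w2.png",w["color"])
for n,p in dict(kn1=(-100,84,88),kn2=(-100,28,88),wallR=(34,100,48),wallL=(-34,100,48)).items(): print(n,np.round(proj(w,[*bed(p[0]/1e3,p[1]/1e3),p[2]/1e3]),1))
E
```

```text
time: 5.32
tool_pos: [0.5732, 0.0665, 0.1507]
ee_rot: [-3.14, 0.0, 1.619]
wrist_force: [0.5, -0.7, -1.2]
width: 0.0602
finger_force: 29.6
t 5.3 tcp [0.5732 0.0665 0.1507] rot [-3.14   0.     1.619] w 0.0602 q6 -0.03 -> shift [-0.0026  0.0012  0.1247] turn 0.004
kn1 [116.9 167. ]
kn2 [124.5 239.2]
wallR [297.1 139.1]
wallL [214.2 138.8]
```

View pics/w2.png

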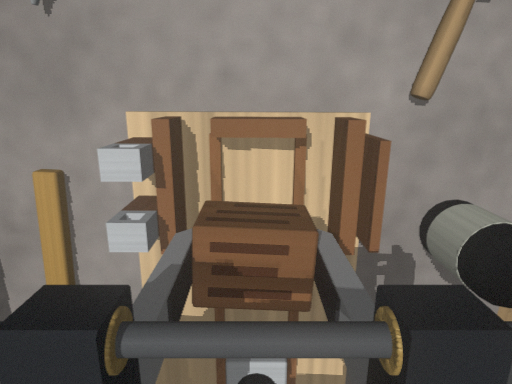

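```bash
python3 - <<'E'
from h import *
w=robot.snapshot("wrist");V=w["color"][...,2].astype(int)
for r in (150,165,180):
    print(r,V[r,206:230],V[r,285:310])
    for z,xs in ((.020,(-.034,.034)),): 
        for u in range(206,306): pass
for u,v in [(221.5,150),(294,150)]: print(tobed(ray(w,u,v,.02)))
for r in (150,165,180):
    row=V[r]; a=max(range(210,232),key=lambda u:row[u+1]-row[u-1]); b=min(range(284,308),key=lambda u:row[u+1]-row[u-1])
    print(r,a,b,tobed(ray(w,a,r,.02))*1e3,tobed(ray(w,b,r,.02))*1e3)
a=max(range(125,145),key=lambda r:V[r+1,230:290].mean()-V[r-1,230:290].mean());print("wall edge",a,tobed(ray(w,258,a,.048))*1e3)
E
```

```text
150 [173 175 174 165 144 141 137 138 136 137 136 137 137 140 122 103 124 153
 199 198 200 198 200 198] [199 197 196 197 194 195 198 199 194 160 109 139 139 136 139 137 137 136
 135 136 138 134 156 197 201]
165 [174 175 175 167 148 133 136 138 140 137 135 137 137 134 130 105 109 127
 152 198 202 200 203 199] [202 202 196 197 197 198 203 200 179 112 122 136 139 140 138 137 136 136
 135 140 143 169 195 199 201]
180 [174 173 174 173 164 134 129 129 129 127 126 126 130 134 137 126  99 153
 194 198 200 202 201 200] [201 201 200 197 200 200 202 192 151 109 131 130 128 130 127 126 128 132
 138 136 131 151 197 201 203]
[-0.03106712  0.08537078]
[0.03492193 0.08551706]
150 223 294 [-29.70164399  85.3738023 ] [34.92193157 85.51705645]
165 224 293 [-29.08158162  71.53079978] [34.47765731 71.67350267]
180 223 293 [-30.31140122  57.3462273 ] [34.95480603 57.49466459]
wall edge 138 [ 1.71059256 99.35204714]
```

```bash
python3 - <<'E'
from h import *
w=robot.snapshot("wrist");im=w["color"].astype(int)
o=robot.get_obs();t=o["tool_pos"];y=o["ee_rot"][2];R=np.array([[np.cos(y),-np.sin(y)],[np.sin(y),np.cos(y)]])
for dz in (-.012,.032):
  for ex in (-.03,0,.03): print(dz,ex,np.round(proj(w,[*(t[:2]+R@[.022,-ex]),t[2]+dz]),1))
sat=cv2.cvtColor(w["color"],cv2.COLOR_BGR2HSV)[...,1]
for r in (205,215,225,235,245): print(r,im[r,192:206,2],im[r,300:320,2])
print(tobed(t)*1e3)
E
```

```text
-0.012 -0.03 [203.1 201. ]
-0.012 0 [254.4 201.1]
-0.012 0.03 [305.8 201.1]
0.032 -0.03 [189.5 228.6]
0.032 0 [254.7 228.7]
0.032 0.03 [319.9 228.7]
205 [119 117 117 118 115 116 120 150 190 192 167 107  87  82] [ 94  97  97  98 123 171 189 191 198 204 206 207 202 205 200 202 197 195
 191 186]
215 [120 119 118 118 118 113 100  87  86  87  85  87  89  90] [ 87  91  90  91  90  92  92  89  90 103 159 199 202 199 202 198 198 195
 190 187]
225 [118 103  84  91  95  95  93  90  89  89  89  90  88  88] [ 88  87  89  87  88  89  86  88  87  87  86  86  88  85  87 110 124 122
 122 119]
235 [103 120 122 122 122 124 122 123 124 125 123 123 122 121] [120 122 118 120 119 119 122 120 121 119 120 119 118 119 120 117 109 102
  91  89]
245 [ 94 120 118 120 121 123 119 120 121 121 120 120 120 119] [125 127 124 122 123 122 122 123 123 124 125 120 124 123 122 110  99  96
 106 111]
[-1.52366248 49.89210439]
```

Wrist view with block C held: the guides' inner edges are at u≈220 and 295.5, and the wall's inner edge is at v≈138. The channel centre is therefore about 2 mm further in +x than my top-camera estimate, so I correct the bed origin and place the block.

```bash
sed -i 's/BO=np.array(\[.5766,.0139\])/BO=np.array([.5786,.0139])/' h.py
python3 nudge.py '0.05 -0.0026 0.0032 0.036 0.004;0.05 0 0 0.036 0;0.05 0 0 0.036 0;0.05 0 0 0.0157 0;0.05 0 0 0 0;0.05 0 0 0 0;0.094 0 0 0 0;0.094 0 0 0 0;0.094 0 0 0 0;0.094 0 0 0 0;0.094 0 0 -0.04 0;0.094 0 0 -0.04 0;0.094 0 0 -0.04 0;0.094 0 0 -0.04 0'
python3 nudge.py '0.094 -0.035 0.0044 0 0;0.094 -0.035 0.0044 0 0;0.094 -0.035 0.0044 0 0;0.094 -0.035 0.0044 0 0;0.094 -0.035 0.0044 0 0;0.094 -0.035 0.0044 0 0;0.094 -0.035 0.0044 0 0;0.094 -0.035 0.0044 0 0;0.094 0 0 0 0.102;0.094 0 0 0 0.102;0.094 0 0 0 0.102;0.094 0 0 0 0.102;0.094 0 0 0 0'
python3 - <<'E'
from h import *
move([.6283,-.2887,.012],1.21)
w=robot.snapshot("wrist");s=robot.snapshot("top")
print(np.round([proj(w,[*c,.044]) for c in [(.6283,-.2887),(.5243,-.4063)]]),np.round(proj(s,[*bed(0,.05),.056])))
a=cv2.resize(s["color"][140:250,190:410],(800,400));b=w["color"]
im=np.zeros((600,800,3),np.uint8);im[:384,:512]=b;im[384:,:]=cv2.resize(s["color"][145:245,200:410],(454,216)) .__class__((0,)) if 0 else 0
im[384:600,:454]=cv2.resize(s["color"][145:245,200:410],(454,216),interpolation=cv2.INTER_CUBIC)
cv2.imwrite("pics/m3.png",im)
E
```

```text
time: 6.63
tool_pos: [0.5762, 0.0623, 0.1898]
ee_rot: [3.141, -0.0, 1.612]
wrist_force: [0.6, 0.4, 0.2]
width: 0.0942
finger_force: 0.0
time: 7.72
tool_pos: [0.6233, -0.2163, 0.188]
ee_rot: [3.141, -0.0, 1.202]
wrist_force: [-0.3, -0.1, 0.1]
width: 0.0937
finger_force: 0.0
t 7.7 tcp [ 0.6233 -0.2163  0.188 ] rot [ 3.141 -0.     1.202] w 0.0937 q6 -0.05 -> shift [-0.0658  0.0307  0.176 ] turn -0.008
[[284. 245.]
 [233. 364.]] [227. 177.]
```

View pics/m3.png

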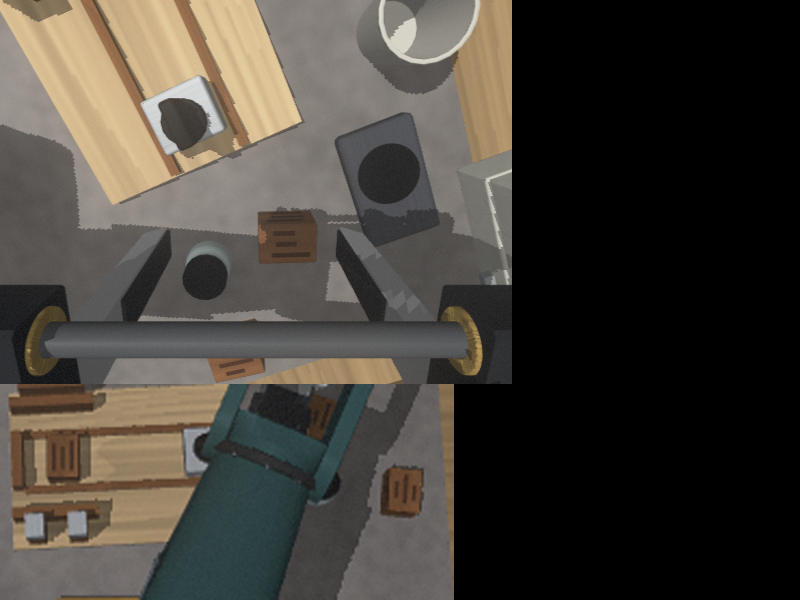

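Block C lies in the channel near top-camera pixel (227,177). Block A's top face is centred near (288,243), with the jar at (206,275), so I use a narrower opening of 0.082 there.

```bash
python3 nudge.py '0.082 -0.033 0.0163 0 0;0.082 -0.033 0.0163 0 0;0.082 0 0 0.04 0;0.082 0 0 0.04 0;0.082 0 0 0.04 0;0.082 0 0 0.04 0;0.082 0 0 0.016 0;0.082 0 0 0 0;0.05 0 0 0 0;0.05 0 0 0 0;0.05 0 0 0 0;0.05 0 0 0 0;0.05 0 0 0 0;0.05 0 0 -0.04 0;0.05 0 0 -0.04 0;0.05 0 0 -0.04 0;0.05 0 0 -0.02 0'
python3 nudge.py '0.05 0 0 0 -0.1;0.05 0 0 0 -0.1;0.05 0 0 0 -0.1;0.05 0 0 0 -0.11;0.05 0 0 0 0;0.05 0 0 0 0'
python3 - <<'E'
from h import *
move([*bed(0,-15e-3),.15],BY+np.pi/2)
s=robot.snapshot("top")
print(np.round(proj(s,[*bed(0,.05),.056])))
E
```

```text
time: 9.23
tool_pos: [0.6319, -0.2903, 0.1593]
ee_rot: [3.132, 0.001, 1.204]
wrist_force: [-0.1, 0.4, 1.2]
width: 0.0597
finger_force: 29.9
time: 9.73
tool_pos: [0.63, -0.2893, 0.1521]
ee_rot: [3.141, 0.0, 1.611]
wrist_force: [-0.0, -0.3, -0.4]
width: 0.06
finger_force: 29.9
t 9.7 tcp [ 0.63   -0.2893  0.1521] rot [3.141 0.    1.611] w 0.06 q6 -0.55 -> shift [ 0.29   -0.0391  0.002 ] turn -0.004
[227. 177.]
```

```bash
python3 nudge.py '0.05 0.0363 -0.0049 0 -0.004;0.05 0.0363 -0.0049 0 0;0.05 0.0363 -0.0049 0 0;0.05 0.0363 -0.0049 0 0;0.05 0.0363 -0.0049 0 0;0.05 0.0363 -0.0049 0 0;0.05 0.0363 -0.0049 0 0;0.05 0.0363 -0.0049 0 0;0.05 0 0 0 0;0.05 0 0 0 0;0.05 0 0 0 0'
python3 - <<'E'
from h import *
move([*bed(0,-15e-3),.027],BY+np.pi/2)
w=robot.snapshot("wrist");cv2.imwrite("pics/w4.png",w["color"])
E
```

```text
time: 10.7
tool_pos: [0.5775, -0.0014, 0.1521]
ee_rot: [3.141, 0.001, 1.617]
wrist_force: [-0.3, -0.7, -0.9]
width: 0.0602
finger_force: 29.9
t 10.7 tcp [ 0.5775 -0.0014  0.1521] rot [3.141e+00 1.000e-03 1.617e+00] w 0.0602 q6 -0.15 -> shift [0.0003 0.0017 0.1251] turn 0.002
```

```bash
python3 nudge.py '0.05 0 0.0017 0.036 0;0.05 0 0 0.036 0;0.05 0 0 0.036 0;0.05 0 0 0.017 0;0.05 0 0 0 0;0.05 0 0 0 0;0.094 0 0 0 0;0.094 0 0 0 0;0.094 0 0 0 0;0.094 0 0 0 0;0.094 0 0 -0.04 0;0.094 0 0 -0.04 0;0.094 0 0 -0.04 0;0.094 0 0 -0.04 0'
python3 nudge.py '0.094 -0.0363 -0.0067 0 0;0.094 -0.0363 -0.0067 0 0;0.094 -0.0363 -0.0067 0 0;0.094 -0.0363 -0.0067 0 0;0.094 -0.0363 -0.0067 0 0;0.094 -0.0363 -0.0067 0 0;0.094 -0.0363 -0.0067 0 0;0.094 -0.0363 -0.0067 0 0;0.094 -0.0363 -0.0067 0 0;0.094 0 0 0 0.119;0.094 0 0 0 0;0.094 0 0 0 0'
python3 - <<'E'
from h import *
move([.5243,-.4063,.012],1.496)
w=robot.snapshot("wrist");s=robot.snapshot("top")
print(np.round(proj(w,[.5243,-.4063,.044])),np.round([proj(s,[*bed(0,y),.056]) for y in (.05,-.015)]))
im=np.zeros((600,512,3),np.uint8);im[:384,:512]=w["color"]
im[384:600,:454]=cv2.resize(s["color"][145:245,200:410],(454,216),interpolation=cv2.INTER_CUBIC)
cv2.imwrite("pics/m4.png",im)
E
```

```text
time: 11.92
tool_pos: [0.5787, -0.0009, 0.1888]
ee_rot: [3.141, -0.0, 1.618]
wrist_force: [0.9, -0.1, -0.1]
width: 0.0941
finger_force: 0.0
time: 12.92
tool_pos: [0.5341, -0.3302, 0.1868]
ee_rot: [3.141, -0.001, 1.501]
wrist_force: [0.8, 0.2, 0.4]
width: 0.094
finger_force: 0.0
t 12.9 tcp [ 0.5341 -0.3302  0.1868] rot [ 3.141e+00 -1.000e-03  1.501e+00] w 0.094 q6 -0.57 -> shift [-0.0767 -0.0045  0.1747] turn 0.005
[249. 256.] [[227. 177.]
 [249. 176.]]
```

View pics/m4.png

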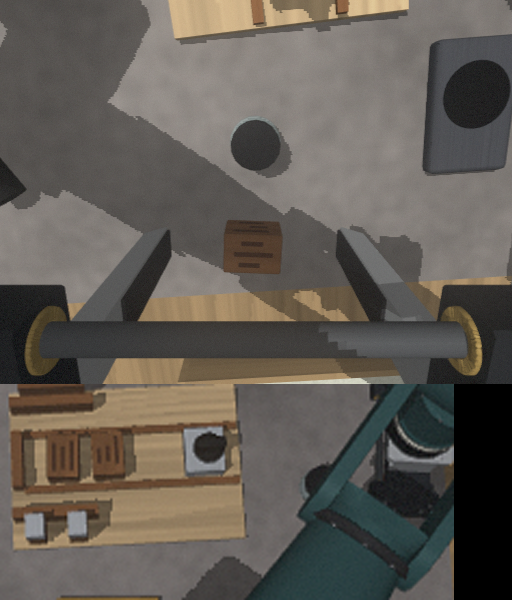

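Both placed blocks lie in the channel, the second slightly turned. Block B's top face is centred near (253,253), about 0.06 rad off my yaw.

```bash
python3 nudge.py '0.094 -0.038 -0.0015 0 0.05;0.094 -0.038 0 0 0;0.094 0 0 0.04 0;0.094 0 0 0.04 0;0.094 0 0 0.04 0;0.094 0 0 0.04 0;0.094 0 0 0.015 0;0.094 0 0 0 0;0.05 0 0 0 0;0.05 0 0 0 0;0.05 0 0 0 0;0.05 0 0 0 0;0.05 0 0 0 0;0.05 0 0 0 0;0.05 0 0 -0.04 0;0.05 0 0 -0.04 0;0.05 0 0 -0.04 0;0.05 0 0 -0.02 0'
python3 nudge.py '0.05 0 0 0 -0.085;0.05 0 0 0 -0.085;0.05 0 0 0 0;0.05 0 0 0 0'
python3 - <<'E'
from h import *
move([*bed(0,-80e-3),.15],BY+np.pi/2)
E
```

```text
time: 14.52
tool_pos: [0.5268, -0.4071, 0.1585]
ee_rot: [3.134, 0.005, 1.449]
wrist_force: [-0.4, 0.1, -0.4]
width: 0.06
finger_force: 30.0
time: 14.85
tool_pos: [0.5251, -0.4056, 0.1515]
ee_rot: [-3.141, -0.0, 1.617]
wrist_force: [0.3, -0.1, -1.3]
width: 0.0598
finger_force: 30.0
t 14.8 tcp [ 0.5251 -0.4056  0.1515] rot [-3.141 -0.     1.617] w 0.0598 q6 -0.79 -> shift [0.3366 0.0726 0.0016] turn 0.001
```

```bash
python3 nudge.py '0.05 0.0374 0.0081 0 0;0.05 0.0374 0.0081 0 0;0.05 0.0374 0.0081 0 0;0.05 0.0374 0.0081 0 0;0.05 0.0374 0.0081 0 0;0.05 0.0374 0.0081 0 0;0.05 0.0374 0.0081 0 0;0.05 0.0374 0.0081 0 0;0.05 0.0374 0.0081 0 0;0.05 0 0 0 0;0.05 0 0 0 0;0.05 0 0 0 0'
python3 - <<'E'
from h import *
move([*bed(0,-80e-3),.027],BY+np.pi/2)
E
```

```text
time: 15.85
tool_pos: [0.5817, -0.0662, 0.1513]
ee_rot: [-3.141, 0.0, 1.618]
wrist_force: [-0.3, -0.8, -0.8]
width: 0.0599
finger_force: 30.0
t 15.8 tcp [ 0.5817 -0.0662  0.1513] rot [-3.141  0.     1.618] w 0.0599 q6 -0.26 -> shift [0.0002 0.0006 0.1243] turn 0.003
```

```bash
python3 nudge.py '0.05 0 0 0.036 0;0.05 0 0 0.036 0;0.05 0 0 0.036 0;0.05 0 0 0.0163 0;0.05 0 0 0 0;0.05 0 0 0 0;0.094 0 0 0 0;0.094 0 0 0 0;0.094 0 0 0 0;0.094 0 0 0 0;0.094 0 0 -0.04 0;0.094 0 0 -0.04 0;0.094 0 0 -0.04 0;0.094 0 0 -0.04 0;0.094 -0.03 0 -0.04 0;0.094 0 0 0 0;0.094 0 0 0 0'
python3 - <<'E'
from h import *
move([*bed(0,-172e-3),.06],BY+np.pi/2)
w=robot.snapshot("wrist");s=robot.snapshot("top")
print("knob",np.round(proj(w,[*bed(0,-.172),.0885])),"blk",np.round([proj(w,[*bed(0,y),.056]) for y in (.05,-.015,-.08)]))
im=np.zeros((600,512,3),np.uint8);im[:384,:512]=w["color"]
im[384:600,:454]=cv2.resize(s["color"][145:245,200:410],(454,216),interpolation=cv2.INTER_CUBIC)
cv2.imwrite("pics/m5.png",im)
E
```

```text
time: 17.27
tool_pos: [0.5846, -0.0921, 0.2245]
ee_rot: [3.135, 0.002, 1.617]
wrist_force: [-0.4, 0.3, -0.9]
width: 0.0942
finger_force: 0.0
t 17.3 tcp [ 0.5846 -0.0921  0.2245] rot [3.135e+00 2.000e-03 1.617e+00] w 0.0942 q6 -0.3 -> shift [-0.0655 -0.0025  0.1646] turn 0.002
knob [251. 248.] blk [[252.  11.]
 [251.  86.]
 [251. 152.]]
```

View pics/m5.png

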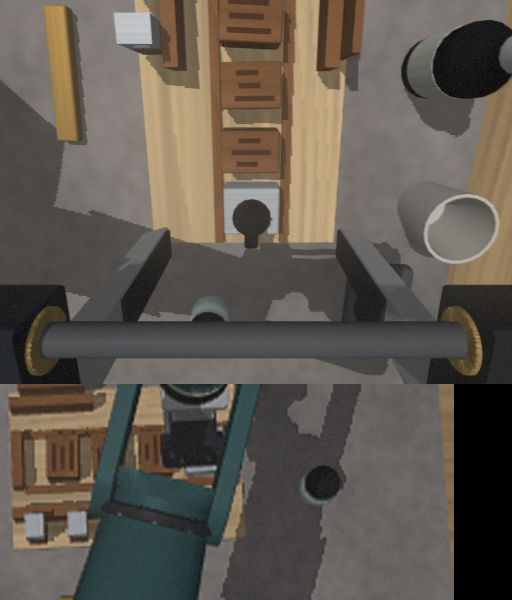

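```bash
python3 - <<'E'
from h import *
w=robot.snapshot("wrist")
for n,u,v,z in [("stopfront top",251,190,.048),("stopfront2",251,183,.048),("stop back",251,233,.048),("disc",252,217,.0545),("disc far",252,199,.0545),("bar end",251,247,.0885),("bar end low",251,247,.0545)]: print(n,np.round(tobed(ray(w,u,v,z))*1e3,1))
g=cv2.cvtColor(w["color"],cv2.COLOR_BGR2GRAY)
cv2.imwrite("pics/c5.png",cv2.resize(g[175:260,205:300],None,fx=6,fy=6,interpolation=cv2.INTER_CUBIC))
E
```

```text
stopfront top [  -3.7 -118.8]
stopfront2 [  -3.7 -111.2]
stop back [  -3.6 -167.9]
disc [  -2.6 -146.9]
disc far [  -2.6 -126.9]
bar end [  -3.4 -166.3]
bar end low [  -3.6 -181.7]
```

View pics/c5.png

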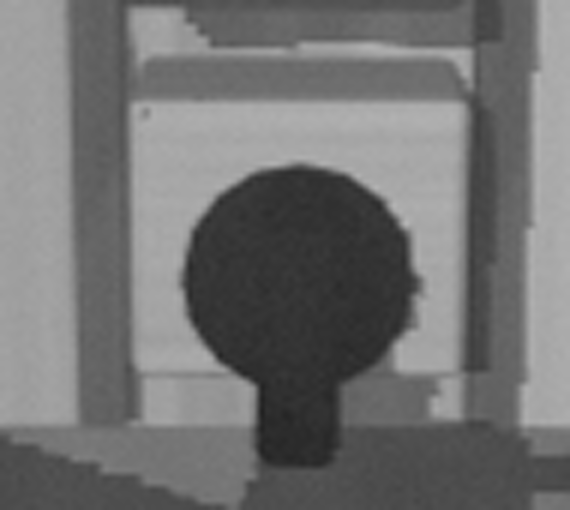

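The crop shows the stop's top face spanning v≈191.5–237 and the knob axis near (254.8,221.3), so the stop starts at about 0.020 m and the knob is at bed y≈-151.

```bash
python3 nudge.py '0.094 -0.0225 -0.001 0 0;0.094 -0.0225 -0.001 0 0;0.06 0 0 0.04 0;0.06 0 0 0.04 0;0.06 0 0 0 0;0.06 0 0 0 0;0.06 0 0 0 0'
python3 - <<'E'
from h import *
move([*bed(0,-151.5e-3),.0605],BY+np.pi/2)
E
```

```text
time: 18.0
tool_pos: [0.5839, -0.1357, 0.1417]
ee_rot: [3.141, 0.0, 1.62]
wrist_force: [-0.1, 0.7, -0.2]
width: 0.0641
finger_force: 0.0
t 18.0 tcp [ 0.5839 -0.1357  0.1417] rot [3.141 0.    1.62 ] w 0.0641 q6 -0.37 -> shift [-0.0018  0.0013  0.0812] turn 0.004
```

```bash
python3 nudge.py '0.06 -0.0018 0.0013 0.03 0.004;0.06 0 0 0.03 0;0.06 0 0 0.021 0;0.06 0 0 0 0;0.005 0 0 0 0;0.005 0 0 0 0;0.005 0 0 0 0;0.005 0 0 0 0;0.005 0 0 0 0;0.005 0 0 0 0;0.005 0 0 0 0'
python3 - <<'E'
from h import *
move([*bed(0,-64e-3),.0605],BY+np.pi/2)
print(robot.get_obs()["wrist_force"])
E
```

```text
time: 18.92
tool_pos: [0.5849, -0.1378, 0.0603]
ee_rot: [3.141, 0.0, 1.615]
wrist_force: [-0.2, -0.2, 0.5]
width: 0.0169
finger_force: 0.0
t 18.9 tcp [ 0.5849 -0.1378  0.0603] rot [3.141 0.    1.615] w 0.0169 q6 -0.37 -> shift [ 0.0878  0.0004 -0.0002] turn -0.0
[-0.15016255 -0.22828908  0.47602018]
```

```bash
python3 nudge.py '0.005 0 0 0 0;0.005 0 0 0 0;0.005 0 0 0 0;0.005 0.01 0 0 0;0.005 0.01 0 0 0;0.005 0.01 0 0 0;0.005 0.01 0 0 0;0.005 0.01 0 0 0;0.005 0.01 0 0 0;0.005 0.01 0 0 0;0.005 0.008 0 0 0;0.005 0 0 0 0;0.005 0 0 0 0'
python3 - <<'E'
from h import *
move([*bed(0,-64e-3),.0605],BY+np.pi/2)
print(tobed(robot.get_obs()["tool_pos"]))
E
```

```text
time: 20.0
tool_pos: [0.5823, -0.0583, 0.0603]
ee_rot: [3.139, -0.001, 1.616]
wrist_force: [5.1, 1.4, 1.0]
width: 0.0139
finger_force: 29.9
t 20.0 tcp [ 0.5823 -0.0583  0.0603] rot [ 3.139e+00 -1.000e-03  1.616e+00] w 0.0139 q6 -0.24 -> shift [ 0.0083 -0.0005 -0.0002] turn 0.001
[ 0.00046594 -0.07225383]
```

```bash
for i in 1 ; do python3 nudge.py '0.005 0.003 0 0 0;0.005 0.002 0 0 0;0.005 0 0 0 0;0.005 0 0 0 0'; python3 nudge.py '0.005 0.002 0 0 0;0.005 0 0 0 0;0.005 0 0 0 0';python3 nudge.py '0.005 0.002 0 0 0;0.005 0 0 0 0;0.005 0 0 0 0'; done
python3 - <<'E'
from h import *
print(tobed(robot.get_obs()["tool_pos"]))
w=robot.snapshot("wrist");s=robot.snapshot("top");cv2.imwrite("pics/w6.png",w["color"])
E
```

```text
time: 20.33
tool_pos: [0.5822, -0.055, 0.0603]
ee_rot: [3.139, 0.001, 1.615]
wrist_force: [5.3, -0.5, -0.1]
width: 0.0139
finger_force: 29.9
time: 20.58
tool_pos: [0.5821, -0.0533, 0.0603]
ee_rot: [3.139, 0.002, 1.615]
wrist_force: [4.9, -1.0, -0.5]
width: 0.0138
finger_force: 29.9
time: 20.83
tool_pos: [0.582, -0.0513, 0.0603]
ee_rot: [3.139, 0.002, 1.615]
wrist_force: [6.8, -2.2, 0.0]
width: 0.014
finger_force: 29.9
[ 0.00050593 -0.06531252]
```

```bash
python3 nudge.py '0.005 0.001 0 0 0;0.005 0 0 0 0;0.005 0 0 0 0'; python3 nudge.py '0.005 0.001 0 0 0;0.005 0 0 0 0;0.005 0 0 0 0';python3 nudge.py '0.005 0.001 0 0 0;0.005 0 0 0 0;0.005 0 0 0 0'
python3 - <<'E'
from h import *
print(tobed(robot.get_obs()["tool_pos"]))
E
```

```text
time: 21.18
tool_pos: [0.582, -0.0505, 0.0603]
ee_rot: [3.139, 0.002, 1.615]
wrist_force: [5.1, -2.0, -0.7]
width: 0.014
finger_force: 29.9
time: 21.43
tool_pos: [0.5819, -0.0495, 0.0603]
ee_rot: [3.139, 0.002, 1.615]
wrist_force: [5.0, -2.7, -0.5]
width: 0.0135
finger_force: 29.9
time: 21.68
tool_pos: [0.5819, -0.0485, 0.0603]
ee_rot: [3.139, 0.002, 1.615]
wrist_force: [5.5, -2.7, -0.3]
width: 0.0136
finger_force: 29.9
[ 0.00048507 -0.06251034]
```

```bash
python3 nudge.py '0.005 0.002 0 0 0;0.005 0 0 0 0;0.005 0 0 0 0'; python3 nudge.py '0.005 0.0015 0 0 0;0.005 0 0 0 0;0.005 0 0 0 0';python3 nudge.py '0.005 0.0015 0 0 0;0.005 0 0 0 0;0.005 0 0 0 0'
python3 - <<'E'
from h import *
print(tobed(robot.get_obs()["tool_pos"]))
w=robot.snapshot("wrist");s=robot.snapshot("top")
im=np.zeros((600,512,3),np.uint8);im[:384,:512]=w["color"]
im[384:600,:454]=cv2.resize(s["color"][145:245,200:410],(454,216),interpolation=cv2.INTER_CUBIC)
cv2.imwrite("pics/m7.png",im)
E
```

```text
time: 21.93
tool_pos: [0.5818, -0.0475, 0.0603]
ee_rot: [3.139, 0.004, 1.615]
wrist_force: [4.9, -4.2, -0.9]
width: 0.0139
finger_force: 29.9
time: 22.18
tool_pos: [0.5818, -0.0474, 0.0603]
ee_rot: [3.139, 0.006, 1.614]
wrist_force: [4.9, -7.2, -0.3]
width: 0.0139
finger_force: 29.9
time: 22.43
tool_pos: [0.5818, -0.0473, 0.0603]
ee_rot: [3.139, 0.009, 1.614]
wrist_force: [4.8, -10.5, -2.3]
width: 0.0141
finger_force: 30.0
[ 0.00051111 -0.06132009]
```

View pics/m7.png

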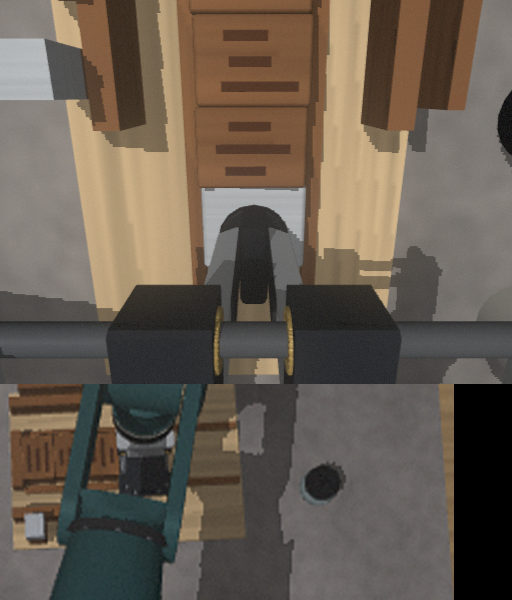

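The row is tight: the blocks and stop touch with no gaps, and contact force is about 10 N. Now I turn the knob clockwise.

```bash
python3 nudge.py '0.005 0 0 0 0.1;0.005 0 0 0 0.1;0.005 0 0 0 0.1;0.005 0 0 0 0.1;0.005 0 0 0 0.1;0.005 0 0 0 0.1;0.005 0 0 0 0.1;0.005 0 0 0 0.1;0.005 0 0 0 0.1;0.005 0 0 0 0.1;0.005 0 0 0 0.1;0.005 0 0 0 0.1;0.005 0 0 0 0.1;0.005 0 0 0 0.06;0.005 0 0 0 0;0.005 0 0 0 0;0.005 0 0 0 0'
python3 - <<'E'
from h import *
o=robot.get_obs();print(tobed(o["tool_pos"]),o["ee_rot"],o["wrist_torque"],o["joint_positions"][5])
E
```

```text
time: 23.95
tool_pos: [0.5828, -0.0481, 0.0605]
ee_rot: [3.131, -0.003, 0.253]
wrist_force: [7.8, -12.0, -3.0]
width: 0.0135
finger_force: 30.0
[ 0.00141782 -0.062087  ] [ 3.13056800e+00 -2.83578067e-03  2.53301803e-01] [-2.08619099 -1.25455411 -0.00937175] 1.1450729755266573
```

```bash
python3 nudge.py '0.05 0 0 0 0;0.05 0 0 0 0;0.05 0 0 0 0;0.05 0 0 0 0;0.05 0 0 -0.035 0;0.05 0 0 -0.035 0;0.05 0 0 -0.035 0;0.05 0 0 -0.035 0;0.094 0 0 0 -0.123;0.094 0 0 0 -0.123;0.094 0 0 0 -0.123;0.094 0 0 0 -0.123;0.094 0 0 0 -0.123;0.094 0 0 0 -0.123;0.094 0 0 0 -0.123;0.094 0 0 0 -0.123;0.094 0 0 0 -0.123;0.094 0 0 0 -0.123;0.094 0 0 0 -0.123;0.094 0 0 0 -0.123'
python3 nudge.py '0.094 0.0397 0.0032 0 0;0.094 0.0397 0.0032 0 0;0.094 0.0397 0.0032 0 0;0.094 0.0397 0.0032 0 0;0.094 0.0397 0.0032 0 0;0.094 0.0397 0.0032 0 0;0.094 0.0397 0.0032 0 0;0.094 0.0397 0.0032 0 0;0.094 0.0397 0.0032 0 0;0.094 0.0397 0.0032 0 0;0.094 0.0397 0.0032 0 0;0.094 0.0397 0.0032 0 0;0.094 0 0 0 0;0.094 0 0 0 0'
python3 - <<'E'
from h import *
move([.5571,.3494,.014],1.734)
w=robot.snapshot("wrist");s=robot.snapshot("top")
print("rib",np.round(proj(w,[.5571,.3494,.04])))
im=np.zeros((600,512,3),np.uint8);im[:384,:512]=w["color"]
im[384:600,:454]=cv2.resize(s["color"][145:245,200:410],(454,216),interpolation=cv2.INTER_CUBIC)
cv2.imwrite("pics/m8.png",im)
E
```

```text
time: 25.62
tool_pos: [0.5795, -0.0421, 0.1991]
ee_rot: [-3.139, -0.001, 1.738]
wrist_force: [0.2, 0.0, -0.3]
width: 0.0939
finger_force: 0.0
time: 26.78
tool_pos: [0.5405, 0.4356, 0.1979]
ee_rot: [-3.138, 0.002, 1.735]
wrist_force: [0.4, -0.1, -0.6]
width: 0.094
finger_force: 0.0
t 26.8 tcp [0.5405 0.4356 0.1979] rot [-3.138e+00  2.000e-03  1.735e+00] w 0.094 q6 0.43 -> shift [-0.0874  0.003   0.184 ] turn 0.001
rib [256. 259.]
```

View pics/m8.png

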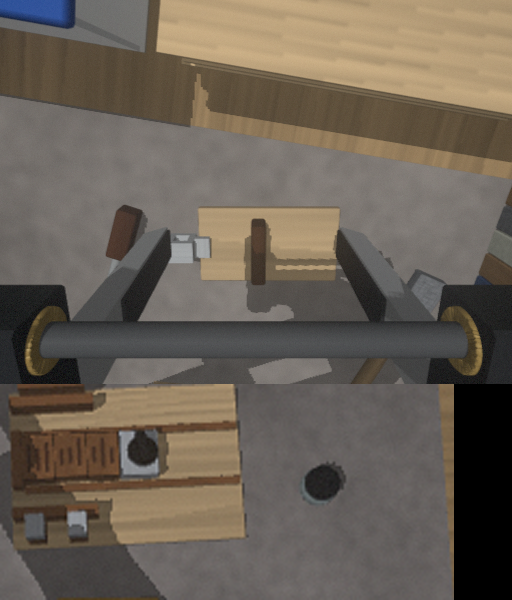

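Top view: three blocks and the stop stand in one tight row at the wall. Wrist view: the flap plate spans u 198–340, v 207–280, its rib is at (258,252) and its knuckle at (190,247), all upright in the image. I now measure the plate's edges numerically.

```bash
cat >> h.py <<'E'
def edge(w,ch,a,b,z,sgn=1,n=40):
    """subpixel strongest edge along pixel segment a->b (sgn: rise/fall), ray to plane z, world xy"""
    t=np.linspace(0,1,n*4);p=np.array(a)+np.outer(t,np.array(b)-np.array(a))
    l=cv2.remap(ch.astype(np.float32),np.float32(p[:,0])[None],np.float32(p[:,1])[None],cv2.INTER_LINEAR)[0]
    g=sgn*np.gradient(cv2.GaussianBlur(l[None],(0,0),2)[0]);i=int(np.argmax(g));return p[i],ray(w,*p[i],z)
E
python3 - <<'E'
from h import *
w=robot.snapshot("wrist");S=cv2.cvtColor(w["color"],cv2.COLOR_BGR2HSV)[...,1]
def side(segs,sgn=1):
    q=[edge(w,S,a,b,.01,sgn) for a,b in segs];P=np.float32([x[1][:2] for x in q])
    print(np.round([x[0] for x in q],1).tolist());return P
far=side([((u,195),(u,218)) for u in (210,225,240,280,300,320,332)])
left=side([((186,v),(206,v)) for v in (213,217,221,225)]+[((186,v),(206,v)) for v in (268,272,276)])
right=side([((350,v),(332,v)) for v in (212,216,220,224,228)])
near=side([((u,295),(u,272)) for u in (205,212,219,226,233,240)])
o=robot.get_obs()
L=[cv2.fitLine(p,cv2.DIST_HUBER,0,.01,.01).ravel() for p in (far,left,right,near)]
for l in L: print(np.round(l,4),np.arctan2(l[1],l[0]))
a=np.arctan2(*(L[0][1::-1]));a=(a+np.pi/2)%np.pi-np.pi/2
ex=np.array([np.cos(a),np.sin(a)]);ey=np.array([-ex[1],ex[0]])
f,n=far.mean(0)@ey,near.mean(0)@ey;l,r=left.mean(0)@ex,right.mean(0)@ex
print("yaw",a,"len",r-l,"wid",f-n,"centre",ex*(l+r)/2+ey*(f+n)/2,"handle",ex*((l+r)/2-.012)+ey*(f+n)/2)
E
```

```text
[[210.0, 203.4], [225.0, 203.4], [240.0, 203.4], [280.0, 203.4], [300.0, 202.5], [320.0, 202.7], [332.0, 202.7]]
[[196.4, 213.0], [196.6, 217.0], [196.6, 221.0], [197.4, 225.0], [199.5, 268.0], [199.5, 272.0], [199.6, 276.0]]
[[338.5, 212.0], [337.5, 216.0], [337.4, 220.0], [337.4, 224.0], [337.4, 228.0]]
[[205.0, 277.5], [212.0, 277.5], [219.0, 277.5], [226.0, 277.5], [233.0, 277.5], [240.0, 277.5]]
[0.9859 0.1675 0.5681 0.4024] 0.1683266
[ 0.1638 -0.9865  0.4907  0.3412] -1.4062455
[ 0.1762 -0.9844  0.6454  0.3943] -1.3937145
[0.9871 0.1602 0.5251 0.3004] 0.16087076
yaw 0.16832662 len 0.16141796 wid 0.093292356 centre [0.57011265 0.35540468] handle [0.55828226 0.35339427]
```

```bash
python3 nudge.py '0.06 -0.028 0 0.03 0;0.06 -0.028 0 0.03 0;0.06 -0.028 0.002 0.03 0;0.06 0 0 0 0;0.06 0 0 0 0;0.06 0 0 0 0'
python3 - <<'E'
from h import *
move([.5584,.3527,.014],1.736)
E
```

```text
time: 27.43
tool_pos: [0.5589, 0.3505, 0.1117]
ee_rot: [3.139, -0.002, 1.729]
wrist_force: [-0.1, 0.7, 0.2]
width: 0.061
finger_force: 0.0
t 27.4 tcp [0.5589 0.3505 0.1117] rot [ 3.139e+00 -2.000e-03  1.729e+00] w 0.061 q6 0.32 -> shift [ 0.0021 -0.0004  0.0977] turn -0.007
```

```bash
python3 nudge.py '0.06 0.0021 -0.0004 0.035 -0.007;0.06 0 0 0.035 0;0.06 0 0 0.02 0;0.06 0 0 0.0077 0;0.06 0 0 0 0;0.06 0 0 0 0;0.005 0 0 0 0;0.005 0 0 0 0;0.005 0 0 0 0;0.005 0 0 0 0;0.005 0 0 0 0;0.005 0 0 0 0;0.005 0 0 0 0;0.005 0 0 0 0'
python3 - <<'E'
from h import *
move([*bed(-.012,.056),.16],BY+np.pi/2)
E
```

```text
time: 28.6
tool_pos: [0.5574, 0.353, 0.0122]
ee_rot: [3.141, -0.0, 1.738]
wrist_force: [0.3, -0.3, -0.4]
width: 0.016
finger_force: 30.0
t 28.6 tcp [0.5574 0.353  0.0122] rot [ 3.141 -0.     1.738] w 0.016 q6 0.31 -> shift [-0.2808 -0.0404 -0.1478] turn 0.122
```

```bash
python3 nudge.py '0.005 0 0 -0.04 0;0.005 0 0 -0.04 0;0.005 0 0 -0.04 0;0.005 0 0 -0.03 0.061;0.005 0 0 0 0.061;0.005 -0.0355 -0.0007 0 0;0.005 -0.0355 -0.0007 0 0;0.005 -0.0355 -0.0007 0 0;0.005 -0.0355 -0.0007 0 0;0.005 -0.0355 -0.0007 0 0;0.005 -0.0355 -0.0007 0 0;0.005 -0.0355 -0.0007 0 0;0.005 -0.0355 -0.0007 0 0;0.005 0 0 0 0;0.005 0 0 0 0;0.005 0 0 0 0'
python3 - <<'E'
from h import *
move([*bed(-.012,.056),.0702],BY+np.pi/2)
w=robot.snapshot("wrist");cv2.imwrite("pics/w9.png",w["color"]);np.save("w9.npy",w["extrinsics"])
for n,p in dict(kn1a=(-115,96,88),kn1b=(-85,96,88),kn1c=(-115,72,88),kn2a=(-115,40,88),kn2c=(-115,16,88),wall=(0,100,48),wallo=(0,115,48),lipfar=(90,101,76),fk=(-112,68,118)).items(): print(n,np.round(proj(w,[*bed(p[0]/1e3,p[1]/1e3),p[2]/1e3]),1))
E
```

```text
time: 29.93
tool_pos: [0.5639, 0.0693, 0.1614]
ee_rot: [-3.14, -0.001, 1.615]
wrist_force: [-0.2, -0.2, -2.3]
width: 0.0157
finger_force: 30.0
t 29.9 tcp [0.5639 0.0693 0.1614] rot [-3.140e+00 -1.000e-03  1.615e+00] w 0.0157 q6 -0.02 -> shift [-0.0001  0.0003  0.0912] turn -0.0
kn1a [116.  153.4]
kn1b [156.3 153.4]
kn1c [119.4 184.7]
kn2a [123.7 224.2]
kn2c [126.7 252.1]
wall [268.4 141.6]
wallo [268.6 123.7]
lipfar [386.3 144.6]
fk [107.8 201. ]
```

View pics/w9.png

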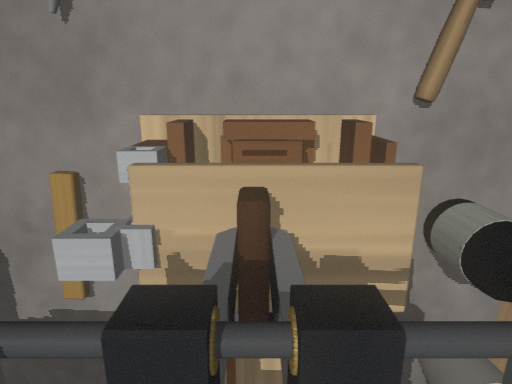

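The last view shows the flap held level above the rails, aligned with the bed. The bed's outer knuckle is at u 120–167, v 147–181, and the wall top is at v≈121–138. I check the bed's y numerically.

```bash
python3 - <<'E'
from h import *
w=robot.snapshot("wrist");V=w["color"].mean(2);S=cv2.cvtColor(w["color"],cv2.COLOR_BGR2HSV)[...,1]
print("wall col",V[114:162,300].astype(int),V[114:150,268].astype(int))
for u in (128,136,144): print("kn col",u,V[140:186,u].astype(int))
print("kn row166",V[166,112:175].astype(int));print("lip/rail row 150",V[150,335:400].astype(int))
for v in (121,138): print(v,np.round(tobed(ray(w,268,v,.048))*1e3,1))
E
```

```text
wall col [116 106 142 143 144 146  85  65  67  85  88  87  87  86  84  89  85  85
  88  87  86  89  89  88  89  86  77  64  77  80  81  82  83  83  84  83
  82  84  85  84  80  84  82  84  83  82  83  84] [120 112 140 142 141 142  85  60  68  85  87  85  84  84  87  85  83  86
  86  84  83  83  83  87  84  83  63  61  79  79  82  80  83  84  82  87]
kn col 128 [125 124 122 125 123 124 125 109 103 103 104 108 158 159 159 161 159 161
 159 162 162 162 164 162 159 153 141 140 137 139 135 133 142 139 142 138
 142 132 126 129 147 153 155 143 131 128]
kn col 136 [121 122 120 119  86  68  74 116 132 134 132 104 158 161 159 160 159 158
 161 162 162 162 145  98  95 117 141 142 146 145 145 143 145 144 143 143
 142 143 143 143 142 142 141 141 142 145]
kn col 144 [159 102  68  64  66  63  76 115 158 162 147 106 158 160 160 158 162 160
 160 162 162 163 146 101  97 117 142 144 145 146 146 143 144 142 142 143
 142 141 140 140 141 143 141 140 143 143]
kn row166 [120 124 122 121 124 135 161 162 162 163 160 162 161 161 161 153 141 141
 141 142 140 142 141 142 141 142 141 141 139 140 141 140 142 142 143 142
 139 141 142 139 140 142 140 138 142 141 141 143 143 138 143 142 142 141
 140 139 140 141 143 140 141 138 142]
lip/rail row 150 [144 143 144 138 104  59  57  59  59  59  57  53  57  60  58  55  54  62
  73  89  86  85  87  88  86  85  87  86  87  86  89  83  83  87  86  69
  58  59  56  55  51  55  53  56  58  58  57  57  53  53  62  77  85  82
  83  83  84  84  84  83  87 105 113 113 115]
121 [ -0.5 117.8]
138 [ -0.3 103.7]
```

```bash
sed -i 's/BO=np.array(\[.5786,.0139\])/BO=np.array([.5786,.0152])/' h.py; python3 - <<'E'
from h import *
w=robot.snapshot("wrist");V=w["color"].mean(2)
E=w["extrinsics"];print("cam",tobed(-E[:3,:3].T@E[:3,3]),(-E[:3,:3].T@E[:3,3])[2])
for u in (150,200,320,370,400): print(u,V[155:174,u].astype(int))
for u in (150,390):
  for v,z in ((162.5,.1492),(165.3,.1592)): print(u,v,np.round(tobed(ray(w,u,v,z))*1e3,1))
print("flap knuckle rows",[ (v,V[v,50:66].astype(int)) for v in (240,260)])
for u in (75,95,112): print(u,V[212:250,u].astype(int))
for p in [(-112-3,68,.1614-.0122+.03),(-115,68,.1492),(-85,68,.1792)]: print(np.round(proj(w,[*bed(p[0]/1e3,p[1]/1e3),p[2]]),1))
move([*bed(-.012,.056),.0702],BY+np.pi/2)
E
```

```text
cam [-0.01295368  0.13438215] 0.3409105753753736
150 [158 159 159 160 162 163 161 146  99  98 116 140 140 143 146 147 144 144
 143]
200 [ 92  92  90  92  93  93  93  92  92  98 116 143 145 146 147 145 145 144
 146]
320 [148 148 148 147 148 146 146 130  96 101 116 140 144 142 144 145 145 143
 140]
370 [ 58  55  54  62  57  56  55  61  88  94 113 138 136 143 142 141 139 141
 141]
400 [117 116 114 117 117 116 116 108  88  96 112 135 137 140 139 138 139 138
 138]
150 162.5 [-71.5  99.7]
150 165.3 [-68.6  99.9]
390 162.5 [ 64.9 100. ]
390 165.3 [ 61.  100.2]
flap knuckle rows [(240, array([110, 128, 157, 156, 157, 155, 156, 156, 158, 157, 156, 155, 155,
       153, 157, 158])), (260, array([115, 114, 116, 116, 123, 145, 160, 161, 161, 161, 160, 160, 159,
       159, 159, 158]))]
75 [ 83  87  84  88  90  90  89  92  92  95 102 105 100  98 105 103 104  99
  99  83  74  88 102 100 106  89 113 154 157 156 154 156 157 157 158 158
 156 154]
95 [116 118 114 114 117 113 112 103 103 102 102 152 156 156 157 158 158 158
 127 125 125 102 102 101 101 101 117 155 159 160 157 158 153 155 156 158
 159 159]
112 [116 117 117 115 119 116 114 103 102 104 102 155 134 105 106 106 103 101
 105 104 102 104 104  98  92  77  75  75  78  76  74  75  77  77  76  77
  72  76]
[ 52.3 234.4]
[ 81.  215.1]
[111.3 234.5]
t 30.1 tcp [0.5641 0.0704 0.1618] rot [-3.141e+00 -1.000e-03  1.618e+00] w 0.0156 q6 -0.02 -> shift [0.0002 0.0001 0.0916] turn 0.002
```

```bash
python3 nudge.py '0.005 0.0022 0 0 0;0.005 0 0 0.025 0;0.005 0 0 0.025 0;0.005 0 0 0.015 0;0.005 0 0 0.01 0;0.005 0 0 0.005 0;0.005 0 0 0 0;0.005 0 0 0 0'
python3 nudge.py '0.005 0 0 0.004 0;0.005 0 0 0.004 0;0.005 0 0 0.003 0;0.005 0 0 0 0;0.005 0 0 0 0;0.005 0 0 0 0'
python3 - <<'E'
from h import *
move([*bed(-.012,.058),.0702],BY+np.pi/2);print(robot.get_obs()["wrist_force"])
E
```

```text
time: 30.75
tool_pos: [0.5649, 0.0716, 0.083]
ee_rot: [3.14, -0.0, 1.616]
wrist_force: [0.3, -0.5, -2.0]
width: 0.0159
finger_force: 30.0
time: 31.25
tool_pos: [0.5643, 0.0712, 0.0712]
ee_rot: [3.141, -0.0, 1.616]
wrist_force: [-0.1, -0.3, -1.9]
width: 0.0158
finger_force: 30.0
t 31.2 tcp [0.5643 0.0712 0.0712] rot [ 3.141 -0.     1.616] w 0.0158 q6 -0.02 -> shift [ 0.0014 -0.0003  0.001 ] turn 0.0
[-0.10398563 -0.25090832 -1.88817567]
```

```bash
python3 nudge.py '0.005 0.0012 0 0.0015 0;0.005 0 0 0 0;0.005 0 0 0 0;0.005 0 0 0 0'
python3 nudge.py '0.005 0 0 0.001 0;0.005 0 0 0 0;0.005 0 0 0 0'
```

```text
time: 31.58
tool_pos: [0.5647, 0.0724, 0.0702]
ee_rot: [3.14, 0.0, 1.616]
wrist_force: [0.8, -0.7, -0.3]
width: 0.0157
finger_force: 30.0
time: 31.83
tool_pos: [0.5647, 0.0724, 0.0702]
ee_rot: [3.14, 0.0, 1.616]
wrist_force: [-1.6, 0.2, 4.7]
width: 0.0157
finger_force: 30.0
```

Flap seated (TCP z 0.0702, contact force 4.7 N). I release, lift and go to hover by the pin.

```bash
python3 nudge.py '0.06 0 0 -0.001 0;0.06 0 0 0 0;0.06 0 0 0 0;0.06 0 0 0 0;0.06 0 0 -0.03 0;0.06 0 0 -0.035 0;0.06 0 0 -0.035 0;0.06 0 0 -0.035 0;0.06 0.0358 -0.0149 0 0;0.06 0.0358 -0.0149 0 0;0.06 0.0358 -0.0149 0 0;0.06 0.0358 -0.0149 0 0;0.06 0.0358 -0.0149 0 0;0.06 0.0358 -0.0149 0 0;0.06 0.0358 -0.0149 0 0;0.06 0.0358 -0.0149 0 0;0.06 0.0358 -0.0149 0 0;0.06 0.0358 -0.0149 0 0'
python3 nudge.py '0.06 0 0 0 0;0.06 0 0 0 0;0.06 0 0 0 0'
python3 - <<'E'
from h import *
w=robot.snapshot("wrist");cv2.imwrite("pics/w10.png",w["color"])
hsv=cv2.cvtColor(w["color"],cv2.COLOR_BGR2HSV)
c=proj(w,[.404,.343,.024]);print("pred handle",np.round(c),[np.round(proj(w,[*p,.012])) for p in ((.4013,.3129),(.3785,.2151))])
m=(hsv[...,1]>70)&(hsv[...,2]<110);m[280:]=0
for ct,ce,st in blobs(m,150): print(np.round(ce),st,np.round(cv2.minAreaRect(ct)[1]),cv2.minAreaRect(ct)[2])
s=robot.snapshot("top");S=s["color"].mean(2)
np.save("t10.npy",s["color"])
# seated flap: plate in top view
for x,y,z in [(81,10,68),(81,102,68),(-81,10,68),(-81,102,68),(-12,21,98),(-12,91,98)]: print((x,y),np.round(proj(s,[*bed(x/1e3,y/1e3),z/1e3]),1))
move([.404,.343,.1])
E
```

```text
time: 33.33
tool_pos: [0.398, 0.4249, 0.2043]
ee_rot: [-3.141, 0.0, 1.616]
wrist_force: [0.4, 0.5, -0.0]
width: 0.0601
finger_force: 0.0
time: 33.58
tool_pos: [0.3992, 0.4231, 0.2042]
ee_rot: [-3.141, 0.001, 1.616]
wrist_force: [-0.1, -0.0, -1.0]
width: 0.06
finger_force: 0.0
pred handle [255. 244.] [array([251., 263.]), array([230., 332.])]
[233.  85.] [    0     0   512   127 30161] [126. 511.] 90.0
[386.  53.] [ 313    0  199   75 1069] [208.  60.] 19.7120304107666
[254. 240.] [241 216  29  51 806] [20. 50.] 14.03624439239502
(81, 10) [238.8 148.2]
(81, 102) [207.5 149.7]
(-81, 10) [241.4 202.5]
(-81, 102) [209.3 204.1]
(-12, 21) [236.1 177. ]
(-12, 91) [211.4 178.2]
t 33.7 tcp [0.4    0.4223 0.2045] rot [3.142 0.    1.614] w 0.06 q6 0.67 -> shift [-0.0793  0.0006  0.1046] turn None
```

```bash
python3 - <<'E'
from h import *
w=robot.snapshot("wrist");hsv=cv2.cvtColor(w["color"],cv2.COLOR_BGR2HSV);S=hsv[...,1];V=w["color"].mean(2)
L=[];R=[]
for v in range(226,258,3):
    c=254-(v-240)*.25
    a=edge(w,S,(c-20,v),(c,v),.024)[0];b=edge(w,S,(c+20,v),(c,v),.024)[0];L.append(a);R.append(b);print(v,np.round(a[0],1),np.round(b[0],1),V[v,int(a[0])-1:int(b[0])+3].astype(int))
for P in (L,R):
    W=np.float32([ray(w,*p,.024)[:2] for p in P]);f=cv2.fitLine(W,cv2.DIST_HUBER,0,.01,.01).ravel();f[:2]*=np.sign(f[1]);print("edge dir from +y",np.arctan2(-f[0],f[1]),f[2:])
for v in (266,272,278,284,290,296,302): print(v,V[v,225:265].astype(int))
c=ray(w,254,240,.024);print(c)
for t in (.25,.5,.75): pass
col=[V[v,int(254-(v-240)*.25)] for v in range(205,272)];print("along",np.array(col).astype(int))
E
```

```text
226 246.6 268.4 [123  95  58  68  67  68  68  68  70  68  65  68  66  65  67  69  66  65
  64  67  67  64  62  62  77  84]
229 245.6 267.4 [129 114  58  62  69  70  71  73  72  70  68  68  68  64  67  67  67  66
  63  62  62  68  61  60  66  85]
232 246.4 266.6 [67 60 66 68 69 71 70 68 67 70 67 67 64 68 68 65 65 63 65 61 61 59 67 85]
235 244.6 265.7 [117  93  61  69  65  69  68  69  70  67  63  66  66  66  63  61  66  66
  68  62  64  64  57  63  78]
238 243.6 264.6 [125 109  57  62  70  69  67  68  66  67  68  69  63  66  64  64  65  64
  62  64  63  63  58  60  77]
241 242.7 264.4 [127 111  65  62  69  66  68  67  69  68  70  62  71  67  64  64  62  67
  61  63  60  63  62  56  67  80]
244 242.6 263.6 [120  96  55  64  67  68  72  69  71  69  67  67  69  66  60  53  52  51
  53  52  58  58  54  68  82]
247 241.6 262.6 [129 113  53  61  69  67  70  70  68  68  67  65  65  64  60  55  50  53
  51  56  53  52  49  59  77]
250 240.6 254.4 [130 116  67  59  65  68  67  69  68  69  69  67  69  62  63  59  49  49]
253 240.4 261.6 [123  93  58  67  64  67  70  68  68  69  69  66  68  66  6
[... 1058 characters left out ...]
 125 127 127 126 127 128 116  83
  85  87  86  88]
296 [125 126 125 130 128 129 126 127 125 125 124 120 131 144 148 149 147 141
 133 119  98  81  83  99 124 123 124 122 123 127 126 127 127 130 117  87
  86  83  85  86]
302 [126 129 125 128 129 128 124 127 126 120 121 136 145 150 151 147 138 131
 114  91  78  82 100 124 122 123 123 125 124 121 124 126 128 127 127 129
 129 128 130 115]
[0.40359632 0.34681217 0.024     ]
along [126 127 129 126 128 130 130 128  76  55  54  54  55  57  65  66  66  66
  67  65  67  66  65  64  68  68  66  67  68  70  66  67  63  63  66  70
  71  68  65  69  66  65  65  66  68  69  66  65  66  66  66  65  66  68
  67  66  68  66  67  67  78 145 150 149 149 151 150]
```

```bash
python3 - <<'E'
from h import *
w=robot.snapshot("wrist")
sh=ray(w,247.8,265.5,.024);en=ray(w,259.4,218.5,.024);print(sh,en,np.linalg.norm(en-sh),np.arctan2(-(en-sh)[0],(en-sh)[1]))
a=ray(w,247,272,.014);b=ray(w,240.5,302,.014);print("rod dir",np.arctan2(-(a-b)[0],(a-b)[1]))
d=np.array([np.sin(.176),np.cos(.176)]);c=np.array([.4032,.3455]);p=sh[:2];s0=c+d*((p-c)@d)
g=s0+d*.030;print("shoulder",s0,"grasp",g)
move([*g,.003],np.pi/2-.176)
E
```

```text
[0.39791072 0.31443602 0.024     ] [0.40861569 0.37283963 0.024     ] 0.05937657579606073 -0.18128067959623254
rod dir -0.15468179494166462
shoulder [0.39768279 0.31447656] grasp [0.40293557 0.34401311]
t 33.8 tcp [0.4001 0.4222 0.2047] rot [3.141 0.    1.614] w 0.0602 q6 0.67 -> shift [-0.0782 -0.0006  0.2017] turn 0.219
```

```bash
python3 nudge.py '0.06 0 0 0 0.11;0.06 0 0 0 0.109;0.06 -0.0393 0.0082 0 0;0.06 -0.0393 0.0083 0 0;0.06 0 0 0.04 0;0.06 0 0 0.04 0;0.06 0 0 0.04 0;0.06 0 0 0.03 0;0.06 0 0 0 0;0.06 0 0 0 0;0.06 0 0 0 0'
python3 - <<'E'
from h import *
move([.4026,.3420,.003],np.pi/2-.176)
E
```

```text
time: 34.7
tool_pos: [0.4036, 0.3435, 0.057]
ee_rot: [3.139, -0.003, 1.396]
wrist_force: [0.5, 0.3, 0.2]
width: 0.0599
finger_force: 0.0
t 34.7 tcp [0.4036 0.3435 0.057 ] rot [ 3.139e+00 -3.000e-03  1.396e+00] w 0.0599 q6 0.77 -> shift [-0.0018 -0.0008  0.054 ] turn 0.001
```

```bash
python3 nudge.py '0.06 -0.0018 -0.0008 0.025 0;0.06 0 0 0.018 0;0.06 0 0 0.0095 0;0.06 0 0 0 0;0.06 0 0 0 0;0.06 0 0 0 0'
python3 nudge.py '0.01 0 0 0 0;0.01 0 0 0 0;0.01 0 0 0 0;0.01 0 0 0 0;0.01 0 0 0 0;0.01 0 0 0 0;0.01 0 0 0 0;0.01 0 0 0 0'
```

```text
time: 35.2
tool_pos: [0.4023, 0.3425, 0.0044]
ee_rot: [3.139, -0.003, 1.397]
wrist_force: [0.4, 0.4, 1.5]
width: 0.0597
finger_force: 0.0
time: 35.87
tool_pos: [0.4012, 0.3415, 0.0023]
ee_rot: [3.141, -0.0, 1.397]
wrist_force: [1.0, -1.2, 0.3]
width: 0.0238
finger_force: 30.0
```

```bash
python3 nudge.py '0.01 0 0 -0.02 0;0.01 0 0 -0.03 0;0.01 0 0 -0.04 0;0.01 0 0 -0.04 0;0.01 0 0 -0.04 -0.109;0.01 0 0 -0.03 -0.109;0.01 -0.0371 0.007 0 0;0.01 -0.0371 0.007 0 0;0.01 -0.0371 0.007 0 0;0.01 -0.0371 0.007 0 0;0.01 -0.0371 0.007 0 0;0.01 -0.0371 0.007 0 0;0.01 -0.0371 0.007 0 0;0.01 -0.0371 0.007 0 0;0.01 -0.0371 0.007 0 0;0.01 0 0 0 0;0.01 0 0 0 0;0.01 0 0 0 0'
python3 - <<'E'
from h import *
move([*bed(-.1,.25),.0633],BY+np.pi/2)
w=robot.snapshot("wrist");cv2.imwrite("pics/w11.png",w["color"]);V=w["color"].mean(2)
for n,x,y in [("k1far",-100,96),("k1near",-100,72),("ffar",-100,68),("fnear",-100,44),("k2far",-100,40),("k2near",-100,16)]: print(n,np.round(proj(w,[*bed(x/1e3,y/1e3),.088]),1))
for y in (84,56,28): print(y,[np.round(proj(w,[*bed(x/1e3,y/1e3),.088]),1) for x in (-115,-85)])
u,v0=proj(w,[*bed(-.108,.056),.088])
print("col",int(u),[(v,int(V[v,int(u)])) for v in range(90,300,2)])
for y in (84,56,28):
    uu,vv=proj(w,[*bed(-.1,y/1e3),.088]);print("row",int(vv),int(uu)-45,V[int(vv),int(uu)-45:int(uu)+50].astype(int))
E
```

```text
time: 37.37
tool_pos: [0.478, 0.011, 0.2015]
ee_rot: [-3.14, -0.001, 1.614]
wrist_force: [0.3, -0.3, -1.3]
width: 0.0238
finger_force: 30.0
t 37.4 tcp [0.478  0.011  0.2015] rot [-3.140e+00 -1.000e-03  1.614e+00] w 0.0238 q6 -0.14 -> shift [0.2495 0.0007 0.1385] turn -0.001
k1far [254.9  77.7]
k1near [254.9 108.2]
ffar [254.9 113.1]
fnear [254.9 142. ]
k2far [254.9 146.7]
k2near [254.9 174.1]
84 [array([236.7,  93.1]), array([273.2,  93.1])]
56 [array([237.2, 127.7]), array([272.7, 127.7])]
28 [array([237.6, 160.5]), array([272.2, 160.5])]
col 245 [(90, 185), (92, 185), (94, 188), (96, 187), (98, 181), (100, 183), (102, 183), (104, 182), (106, 184), (108, 117), (110, 111), (112, 108), (114, 182), (116, 183), (118, 181), (120, 182), (122, 184), (124, 180), (126, 181), (128, 185), (130, 182), (132, 177), (134, 176), (136, 179), (138, 176), (140, 179), (142, 94), (144, 93), (146, 153), (148, 177), (150, 178), (152, 175), (154, 179), (156, 179), (158, 176), (160, 180), (162, 179), (164, 174), (166, 169), (168, 176), (170, 174), (172, 176), (174, 166), (176, 163), (178, 163), (180, 160), 
[... 1148 characters left out ...]
 132 131 135 132 137 144 160 178 183 182 181 183 182 181 181
 182 182 181 181 181 180 181 183 183 182 183 182 180 181 181 181 182 183
 181 183 181 180 181 180 180 183 182 169 138 117 143 179 176 179 180 179
 183 183 180 178 176 175 179 178 178 173 157 122 152 151 154 152 154 153
 152 153 152 155 153]
row 160 209 [128 130 127 129 129 129 130 130 130 129 128 130 128 130 129 131 128 131
 128 132 130 132 131 131 132 132 134 148 171 174 178 177 180 179 178 178
 180 177 178 179 179 176 179 177 178 178 179 177 178 176 178 178 180 177
 177 176 179 178 178 177 178 179 176 155  77  76  83 115 151 160 159 158
 159 157 157 160 158 160 159 158 160 159 159 158 161 159 157 161 157 157
 158 156 157 155 156]
```

Numerically, the flap's knuckle sits centred between the bed's knuckles, with gaps at v≈107–113 and 141–146, and the hinge axis lies within 1 mm of prediction. Moving to pre-insert.

```bash
python3 nudge.py '0.01 0.0356 0 0 0;0.01 0.0356 0 0 0;0.01 0.0356 0 0 0;0.01 0.0356 0 0 0;0.01 0.0356 0 0 0;0.01 0.0356 0 0 0;0.01 0.0356 0 0 0;0.01 0 0 0.035 0;0.01 0 0 0.035 0;0.01 0 0 0.035 0;0.01 0 0 0.0335 0;0.01 0 0 0 0;0.01 0 0 0 0;0.01 0 0 0 0'
python3 - <<'E'
from h import *
move([*bed(-.1006,.25),.0633],BY+np.pi/2)
o=robot.get_obs();b=tobed(o["tool_pos"]);za=o["tool_pos"][2]+.0097;print(b)
for n in ("scene","top"):
    s=robot.snapshot(n);np.save(n+"c.npy",s["color"]);V=s["color"].mean(2)
    P=lambda d,z=za,dx=0:np.array(proj(s,[*bed(b[0]+dx,b[1]-.0272-d),z]))
    print(n,[np.round(P(d),1).tolist() for d in (-.06,0,.05,.102)])
    for d in (.02,.05,.08,.095,.1,.105,.11):
        c=P(d)
        ax=(P(d+.01)-P(d-.01));ax/=np.linalg.norm(ax);nr=np.array([-ax[1],ax[0]])
        t=np.arange(-8,8.5,1);q=c+t[:,None]*nr
        print(d,np.round(nr,1),cv2.remap(V.astype(np.float32),np.float32(q[:,0])[None],np.float32(q[:,1])[None],1)[0].astype(int))
E
```

```text
time: 38.58
tool_pos: [0.4682, 0.261, 0.0658]
ee_rot: [3.139, -0.001, 1.616]
wrist_force: [1.2, 1.1, -1.1]
width: 0.0238
finger_force: 30.0
t 38.6 tcp [0.4682 0.261  0.0658] rot [ 3.139e+00 -1.000e-03  1.616e+00] w 0.0238 q6 0.36 -> shift [-0.0005 -0.0012  0.0024] turn 0.001
[-0.09939682  0.25047443]
scene [[323.8, 144.9], [310.2, 152.4], [298.5, 158.9], [285.9, 165.9]]
0.02 [-0.5 -0.9] [160 160 161 163 163 156 138 117 112 114 131 150 158 159 157 153 149]
0.05 [-0.5 -0.9] [161 163 161 160 158 152 136 120 135 159 156 155 151 150 151 154 156]
0.08 [-0.5 -0.9] [ 95 101 128 149 154 150 135 116 112 115 133 151 157 157 156 155 155]
0.095 [-0.5 -0.9] [ 94  96 120 148 159 155 141 122 114 120 137 150 154 154 153 153 154]
0.1 [-0.5 -0.9] [ 94  97 116 147 160 158 147 130 119 127 141 150 154 156 155 155 154]
0.105 [-0.5 -0.9] [ 93  99 123 149 159 158 152 141 135 139 146 149 152 155 156 155 154]
0.11 [-0.5 -0.9] [ 85  93 120 148 158 158 157 154 153 150 149 148 150 152 153 153 152]
top [[145.4, 213.3], [166.6, 212.3], [184.2, 211.4], [202.5, 210.4]]
0.02 [0.1 1. ] [ 69  69  68  70  70  66  61  70  73  74  68  69  77 108 111 111 114]
0.05 [0.1 1. ] [ 69  69  68  67  67  67  63  74 114 131  94  67  67  66  67  66  66]
0.08 [0.1 1. ] [65 66 67 69 69 69 65 71 76 75 69 68 67 66 67 66 66]
0.095 [0.1 1. ] [ 68  67  67  66  65  67  68  69  71  75  95 107 103  83  68  66  66]
0.1 [0.1 1. ] [ 68  70  79  78  66  67  68  71  74  79  95 105 103 104 105 107 108]
0.105 [0.1 1. ] [ 70  73  85  85  67  68  71  89 105 101 105 104 103 103 103 105 106]
0.11 [0.1 1. ] [ 63  60  60  61  63  69  72  85 109 111 103 116 119 125 127 124 121]
```

The rod is centred on its predicted line in both cameras, with the tip where expected. I fine-correct, then insert.

```bash
python3 nudge.py '0.01 0 -0.0012 0.0024 0;0.01 0 0 0 0;0.01 0 0 0 0;0.01 0 0 0 0'
python3 nudge.py '0.01 -0.006 0 0 0;0.01 -0.006 0 0 0;0.01 -0.006 0 0 0;0.01 -0.006 0 0 0;0.01 -0.004 0 0 0;0.01 -0.004 0 0 0;0.01 -0.004 0 0 0;0.01 -0.004 0 0 0;0.01 0 0 0 0;0.01 0 0 0 0'
python3 - <<'E'
from h import *
move([*bed(-.1006,.1232),.0633],BY+np.pi/2)
E
```

```text
time: 39.02
tool_pos: [0.4666, 0.2596, 0.0619]
ee_rot: [3.141, -0.0, 1.615]
wrist_force: [0.4, 0.5, -2.1]
width: 0.0235
finger_force: 30.0
time: 39.85
tool_pos: [0.4681, 0.2194, 0.0613]
ee_rot: [3.141, -0.0, 1.614]
wrist_force: [-0.4, -0.8, -1.4]
width: 0.0237
finger_force: 30.0
t 39.9 tcp [0.4681 0.2194 0.0613] rot [ 3.141 -0.     1.614] w 0.0237 q6 0.28 -> shift [-0.0857  0.0008 -0.0021] turn -0.001
```

```bash
python3 nudge.py '0.01 0 0.0008 -0.002 0;0.01 0 0 0 0;0.01 0 0 0 0;0.01 -0.004 0 0 0;0.01 -0.004 0 0 0;0.01 -0.004 0 0 0;0.01 -0.004 0 0 0;0.01 -0.004 0 0 0;0.01 -0.004 0 0 0;0.01 0 0 0 0;0.01 0 0 0 0'
python3 - <<'E'
from h import *
move([*bed(-.1006,.1232),.0633],BY+np.pi/2)
E
```

```text
time: 40.77
tool_pos: [0.4699, 0.1954, 0.0633]
ee_rot: [3.141, -0.0, 1.614]
wrist_force: [-0.6, -0.2, -1.4]
width: 0.0239
finger_force: 30.0
t 40.8 tcp [0.4699 0.1954 0.0633] rot [ 3.141 -0.     1.614] w 0.0239 q6 0.24 -> shift [-0.0616  0.     -0.0001] turn -0.001
```

```bash
python3 nudge.py '0.01 -0.004 0 0 0;0.01 -0.004 0 0 0;0.01 -0.004 0 0 0;0.01 -0.004 0 0 0;0.01 -0.004 0 0 0;0.01 -0.004 0 0 0;0.01 0 0 0 0;0.01 0 0 0 0'
python3 nudge.py '0.01 -0.004 0 0 0;0.01 -0.004 0 0 0;0.01 -0.004 0 0 0;0.01 -0.004 0 0 0;0.01 -0.004 0 0 0;0.01 -0.004 0 0 0;0.01 0 0 0 0;0.01 0 0 0 0'
python3 - <<'E'
from h import *
move([*bed(-.1006,.1232),.0633],BY+np.pi/2)
E
```

```text
time: 41.43
tool_pos: [0.471, 0.1715, 0.0632]
ee_rot: [3.142, -0.0, 1.614]
wrist_force: [0.6, -1.0, -1.2]
width: 0.0239
finger_force: 30.0
time: 42.1
tool_pos: [0.472, 0.1475, 0.0632]
ee_rot: [3.142, -0.0, 1.614]
wrist_force: [0.3, -0.1, -1.9]
width: 0.0235
finger_force: 30.0
t 42.1 tcp [0.472  0.1475 0.0632] rot [ 3.142 -0.     1.614] w 0.0235 q6 0.14 -> shift [-0.0137 -0.     -0.0001] turn -0.001
```

Smooth so far. About 13.7 mm remain; I push home gently while watching the force.

```bash
python3 nudge.py '0.01 -0.004 0 0 0;0.01 -0.004 0 0 0;0.01 -0.002 0 0 0;0.01 0 0 0 0;0.01 0 0 0 0'
for i in 1; do python3 nudge.py '0.01 -0.002 0 0 0;0.01 0 0 0 0;0.01 0 0 0 0'; python3 nudge.py '0.01 -0.0015 0 0 0;0.01 0 0 0 0;0.01 0 0 0 0'; python3 nudge.py '0.01 -0.0015 0 0 0;0.01 0 0 0 0;0.01 0 0 0 0'; done
python3 - <<'E'
from h import *
move([*bed(-.1006,.1232),.0633],BY+np.pi/2)
E
```

```text
time: 42.52
tool_pos: [0.4725, 0.1376, 0.0632]
ee_rot: [3.142, -0.0, 1.614]
wrist_force: [-0.6, 0.9, -1.0]
width: 0.0237
finger_force: 30.0
time: 42.77
tool_pos: [0.4725, 0.1357, 0.0632]
ee_rot: [3.142, -0.0, 1.615]
wrist_force: [0.1, -0.4, -0.6]
width: 0.024
finger_force: 30.0
time: 43.02
tool_pos: [0.4725, 0.1348, 0.0632]
ee_rot: [3.141, -0.001, 1.615]
wrist_force: [-0.2, 2.4, -1.7]
width: 0.0237
finger_force: 30.0
time: 43.27
tool_pos: [0.4725, 0.1348, 0.0633]
ee_rot: [3.141, -0.004, 1.615]
wrist_force: [-0.4, 6.3, -1.9]
width: 0.0237
finger_force: 30.0
t 43.3 tcp [0.4725 0.1348 0.0633] rot [ 3.141 -0.004  1.615] w 0.0237 q6 0.11 -> shift [-0.001  0.     0.   ] turn -0.0
```

Contact at the expected place, within 1 mm. One more small press, then release and retreat.

```bash
python3 nudge.py '0.01 -0.001 0 0 0;0.01 0 0 0 0;0.01 0.002 0 0 0;0.01 0.0005 0 0 0;0.045 0 0 0 0;0.045 0 0 0 0;0.045 0 0 0 0;0.045 0 0 0 0;0.045 0 0 -0.01 0;0.045 0 0 -0.03 0;0.045 0 0 -0.035 0;0.045 0 0 -0.035 0;0.06 0 0 -0.03 0'
python3 nudge.py '0.06 -0.03 0 0 0;0.06 -0.036 0 0 0;0.06 -0.036 0 0 0;0.06 -0.036 0 0 0;0.06 0 0 0 0;0.06 0 0 0 0;0.06 0 0 0 0'
python3 - <<'E'
from h import *
w=robot.snapshot("wrist");cv2.imwrite("pics/w12.png",w["color"]);V=w["color"].mean(2);S=cv2.cvtColor(w["color"],cv2.COLOR_BGR2HSV)[...,1]
o=robot.get_obs();print(tobed(o["tool_pos"]),o["tool_pos"][2])
for n,y,z in [("k1far top",96,88),("shoulder top",96,83),("handle end top",156,83),("ffar",68,88)]: print(n,np.round(proj(w,[*bed(-.1006,y/1e3),z/1e3]),1))
u=int(proj(w,[*bed(-.1006,.12),.085])[0])
print("S",[(v,int(S[v,u]),int(V[v,u])) for v in range(0,130,2)])
v=int(proj(w,[*bed(-.1006,.125),.083])[1]);print("row",v,u-30,S[max(v,0),u-30:u+30],[np.round(proj(w,[*bed(-.1006+dx,.125),.083]),1) for dx in (-.012,.012)])
E
```

```text
time: 44.35
tool_pos: [0.4729, 0.134, 0.2066]
ee_rot: [3.139, -0.0, 1.614]
wrist_force: [0.6, -0.1, 0.3]
width: 0.0487
finger_force: 0.0
time: 44.93
tool_pos: [0.4787, -0.0035, 0.2038]
ee_rot: [3.141, -0.001, 1.614]
wrist_force: [0.2, 1.0, -0.4]
width: 0.0601
finger_force: 0.0
[-0.10061271 -0.013697  ] 0.20369833998011147
k1far top [253.8  58.8]
shoulder top [253.7  59.5]
handle end top [253.7 -23.3]
ffar [253.8  94.9]
S [(0, 106, 58), (2, 104, 57), (4, 120, 53), (6, 109, 58), (8, 114, 56), (10, 121, 55), (12, 99, 58), (14, 116, 56), (16, 99, 58), (18, 106, 59), (20, 124, 52), (22, 109, 58), (24, 99, 62), (26, 116, 59), (28, 108, 60), (30, 100, 62), (32, 107, 58), (34, 108, 59), (36, 108, 60), (38, 102, 58), (40, 113, 59), (42, 96, 65), (44, 98, 61), (46, 90, 62), (48, 101, 62), (50, 92, 63), (52, 93, 65), (54, 82, 63), (56, 61, 54), (58, 7, 113), (60, 6, 173), (62, 4, 173), (64, 6, 175), (66, 6, 176), (68, 9, 177), (70, 9, 174), (72, 7, 175), (74, 7, 175), (76, 7, 177), (78, 7, 178), (80, 5, 169), (82, 7, 172), (84, 6, 168), (86, 5, 169), (88, 7, 172), (90, 5, 101), (92, 5, 95), (94, 4, 135), (96, 7, 171), (98, 6, 172), (100, 6, 171), (102, 7, 170), (104, 4, 172), (106, 4, 171), (108, 4, 172), (110, 7, 174), (112, 6, 174), (114, 6, 167), (116, 8, 165), (118, 4, 169), (120, 5, 165), (122, 8, 167), (124, 0, 125), (126, 2, 112), (128, 5, 109)]
row 20 223 [ 21  23  25  19  21  21  22  22  20  17  18  19  17  17  20  35 102 102
 108 115 112 107 115 104 104 108 119 114 100 114 124 101 117 114 110 117
 129 120 110 103 117  98  95 106  56  21  23  20  22  21  18  23  20  23
  21  21  21  17  19  19] [array([238.7,  20.7]), array([268.7,  20.7])]
```

```bash
python3 nudge.py '0.06 0.035 -0.005 0 0;0.06 0.035 -0.005 0 0;0.06 0.035 -0.005 0 0;0.06 0.035 -0.005 0 0;0.06 0.035 -0.005 0 0;0.06 0.035 -0.005 0 0;0.06 0.035 -0.005 0 0;0.06 0.035 -0.005 0 0;0.06 0.035 -0.005 0 0;0.06 0 0 0 0;0.06 0 0 0 0'
python3 - <<'E'
from h import *
s=robot.snapshot("top");cv2.imwrite("pics/top13.png",s["color"]);V=s["color"].mean(2);S=cv2.cvtColor(s["color"],cv2.COLOR_BGR2HSV)[...,1]
for n,x,y,z in [("stop front",22,-32,48),("stop back",22,-86,48),("blk3 back",22,-32,56),("blk3 mid",22,-10,56),("knob",0,-64,88)]: print(n,np.round(proj(s,[*bed(x/1e3,y/1e3),z/1e3]),1))
r=int(round(proj(s,[*bed(.022,-.05),.048])[1]));print(r,"from 240",V[r,240:285].astype(int),S[r,240:285])
k=np.array(proj(s,[*bed(0,-.064),.0885])).round().astype(int);print(k);print(V[k[1]-12:k[1]+13,k[0]-12:k[0]+13].astype(int))
E
```

```text
time: 45.9
tool_pos: [0.4182, 0.3116, 0.203]
ee_rot: [-3.141, 0.0, 1.621]
wrist_force: [0.4, -0.1, -0.3]
width: 0.0601
finger_force: 0.0
stop front [254.1 168.6]
stop back [272.4 167.7]
blk3 back [254.1 168. ]
blk3 mid [246.7 168.3]
knob [265.7 172.2]
168 from 240 [ 60  49  78  76  77  75  73  70  72  74  76  78  77  76  55 140 146 145
 144 143 149 152  69  38  43  38  39  52  85  90  90  92 105  87  81  83
  81 133 133 133 136 134 131 133 135] [ 85 103 125 136 123 130 129 131 134 133 130 132 135 131  71  16  14  12
  14  10  13  13  11  43  33  65  43  10   6   6  11   5   5  73  88  85
  77  88  88  87  87  86  89  86  84]
[266 172]
[[128 129 128 131 129 129 128 130 131 127 125 126 126 128 126 132 131 129
  132 133 132 136 135 135 134]
 [126 127 129 130 128 130 129 131 130 133 133 133 134 135 133 136 136 137
  138 138 137 135 137 140 136]
 [132 132 132 133 132 134 134 136 136 137 135 138 138 138 139 139 138 138
  137 139 137 137 138 135 135]
 [133 136 134 133 135 135 135 131 130 133 133 135 135 131 131 132 131 131
  132 131 131 132 133 131 117]
 [129 130 126 114 113 114 115  81  72
[... 1468 characters left out ...]
36  45  39  37  39  42  39  38  34  35
   47  66  81  78  77 131 131]
 [ 75  62 149 145 145 102  50  36  39  41  35  33  43  39  39  36  36  38
   96  80  84  82  79 132 133]
 [ 76  59 150 143 145 146  93  56  36  36  39  28  35  33  32  34  32  58
  155  87  77  81  76 130 127]
 [ 79  50 147 143 144 144 151 110  64  42  39  29  31  33  36  43  84 101
  153  88  77  78  77 123 123]
 [ 78  58 148 144 144 140 145 149 123  87  63  59  58  56  80  94 142 146
  156  92  77  76  75 115 124]
 [ 80  51 140 144 143 139 143 146 145 148 123 122 121 119 145 147 141 142
  153  98  76  74  73  73 120]
 [ 81  54  86 142 145 144 143 145 143 145 146 148 147 145 143 141 141 137
  155 101  78  77  74  83 121]]
```

The knob's bar now lies across the channel, and the stop's face is where it should be at 0.108 m. Handing in.

```bash
python3 -c "
from bench import robot
print(robot.close_job())"
```

```text
the job is handed in; nothing more can be done
None
```

The printing bed is made up and handed in at about 46 s: three blocks in a tight, locked row, the flap on the rails and the hinge pin home; only three blocks were visible, and the hand-in gave no verdict.

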